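# Load the TLC spotting board

## Robot

A 7-joint arm with a two-finger parallel gripper is mounted at the origin on the work surface. World frame = base frame: x ahead of the robot, y to its left, z up, the work surface at z = 0. Lengths are in m, angles in rad, forces in N, time in s.
With the tool pointing down it reaches from about 0.425 to 0.875 m from the base axis. Payload 4.7 kg.
Tool frame: the origin (TCP) lies at the centre of the arm's flange, where the gripper is bolted on; the fingertips stand 173 mm ahead of it and the grasp point (between the pads) lies 155 mm ahead of it (ctrl.grip_depth is the distance from the TCP to the grasp point, in m); z points along the fingers, x is the direction in which the jaws open and shut, and the axes are right-handed (so a half turn about z gives the same grasp; the last joint's range is limited). The gripper opens to 85 mm and grips with 20 to 120 N. Pads are 22 mm wide; open, the fingers measure 114 mm over their backs; the gripper's body (76 mm by 85 mm) begins 54 mm behind the grasp point. The pads swing forward as they close: fully open they stand 13 mm farther back than shut.
Start: joints at [-1.138, 0.321, -0.07, 1.45, 0.023, 1.371, -0.057], TCP at [0.264, 0.594, 0.405] pointing down, gripper open.
Joint ranges: [-2.86, 2.86], [-0.3, 2.09], [-1.38, 1.24], [0.06, 2.45], [-1.56, 4.7], [0.09, 2.05], [-2.69, 2.69]. Speed limits (rad/s): [2.57, 2.57, 3.14, 3.14, 3.14, 3.14, 3.14].

## Interface

Orientations are given as a rotation vector (axis times angle).
In Python, from station import ctrl gives the robot as it stands.
- The arm moves only by the tool servo_tool, never from a script. Its argument "moves" is a list of rows, each an object of numbers: "dx", "dy", "dz": the shift along the tool's x, y, z normalised to -1 to 1, where 1 is 600 mm; "yaw": the turn about the tool's z normalised to -1 to 1, where 1 is 120 degrees. In form: [{"dx": .., "dy": .., "dz": .., "yaw": ..}, ...]. A call has 1 to 5 rows; each row is the pose to reach, as a shift and turn from the pose commanded when the call began, along the tool's axes at that moment; what a row does not reach only later rows make up. A row lasts 1/10 s, in which the tool goes at most 50 mm and 8.59 degrees, less where a joint would pass 70% of its speed; a pose out of reach is approached as far as the arm can. A call with a number of a shift or a turn outside -1 to 1 is refused whole. A call with a gripper value outside its range is refused whole. "claw" is the closure, from 0 (fully open) to 1 (shut), set as the call begins (left out, the last holds). The fingers move at their own pace and stop on an object; the grip force is fixed at half the most. Time passes only in rows, so rows that repeat a pose let the fingers close. It gives the time, the measured TCP pose, the force and the opening at its end, in the units of the state.
- ctrl.read_state(): the state, without advancing time (a new reading comes with each control period).
- ctrl.snapshot(name): name is "scene" or "side" or "wrist"; returns a dict with "color" (384x512x3 uint8, blue, green, red), "z_map" (384x512 float32, m along the optical axis (not along the pixel's ray), 0 where there is no reading), "camera_matrix" (3x3 intrinsics, pixels), "rvec" (rotation vector, rad) and "tvec" (3), from world to camera coordinates, as OpenCV has them. Camera axes: x right, y down, z forward; pixel columns grow to the right and rows downward; lengths in m; the calibration is good to about 2 mm. A picture is of the moment at which its call begins.
- ctrl.sign_off(): hands the job in, once; it reports no verdict.
The state is a dict: "time": time; "q": joint angles; "qd": joint speeds; "tau": joint torques, N m; "eef_pos": TCP position; "tool_rot": TCP orientation; "ft_force": force on the tool from outside, world axes, zero at the start; "wrist_torque": the same for the moment, N m; "grip_width": finger opening in m.
Only numpy, scipy, OpenCV 4.12 (cv2) and the standard library are available. Lean on these libraries where they do the work, as an engineer would, in place of code of your own. Each camera call takes 0.05 s, during which the arm holds its last target.

## Task

Get the spotting board ready: with the scraper block, and without touching the glass slivers with the gripper, sweep every sliver off the bed into the catch trough at its end, and afterwards put the scraper back in the tool tray. Then load every TLC plate on the mat, one to a bay, in the middle of its bay and square: tilt it, hook its far end under the steel lip and lower its near end flat onto the bed behind the front step. Last, lay the straightedge flat on the front step, long edge flush against the near ends of all the plates, and leave the bottles and other things where they stand.

Things in the scene. Friction and masses are not known exactly. Their poses are not given: they have to be found in the camera images.
- board: spotting board, fixed dark slab, level. Origin on the bench under the bed's middle; x from the front step to the lip, y away from the trough, z up. Bed: flat, 30 mm high, x -77.5 to +77.5, y -140 to +160 (mm), open at both ends; its -y end drops into the catch trough. Flat printed white lines part the bed into 3 bays, each 90 mm wide
- step (a point): middle of the top of the front step, the light grey ledge at the robot's side of the bed: 45 mm deep (board x -122.5 to -77.5), 300 mm long, top 36 mm above the bench, so 6 mm above the bed; axes as the board's
- lip (a point): middle of the lip's free edge, on its underside. The steel lip is 4 mm thick and overhangs the bed's far side by 12 mm (from board x +65.5), underside 45.5 mm above the bench (15.5 mm over the bed); solid back stop at x +77.5. So the bed is a pocket 155 mm long between step and back stop; axes as the board's
- bay1 (a point): centre of the bay farthest from the trough, on the bed surface; axes as the board's
- bay2 (a point): centre of the bay in the middle, on the bed surface; axes as the board's
- bay3 (a point): centre of the bay nearest the trough, on the bed surface; axes as the board's
- trough (a point): centre of the floor of the catch trough (6 mm above the bench; inside 155 mm along x, 71 mm along y, walls 4 mm thick, tops 40 mm high, open towards the bed, whose surface is 24 mm higher); axes as the board's
- plate1_c (a point): TLC plate in yellow carrier, or absent: 150 mm (x) by 50 mm (y) by 10 mm thick, white face up; on each long edge, over the middle 64 mm, a grip cheek 5 mm thick rises to 20 mm above the underside, flush with the 50 mm sides. Either end may go under the lip. Point: centre, 10 mm above the underside; z up. 160 g. Starts flat on the blue mat (3 mm thick)
- plate2_c (a point): TLC plate in yellow carrier, or absent: 150 mm (x) by 50 mm (y) by 10 mm thick, white face up; on each long edge, over the middle 64 mm, a grip cheek 5 mm thick rises to 20 mm above the underside, flush with the 50 mm sides. Either end may go under the lip. Point: centre, 10 mm above the underside; z up. 160 g. Starts flat on the blue mat (3 mm thick)
- plate3_c (a point): TLC plate in yellow carrier, or absent: 150 mm (x) by 50 mm (y) by 10 mm thick, white face up; on each long edge, over the middle 64 mm, a grip cheek 5 mm thick rises to 20 mm above the underside, flush with the 50 mm sides. Either end may go under the lip. Point: centre, 10 mm above the underside; z up. 160 g. Starts flat on the blue mat (3 mm thick)
- scraper_c (a point): scraper block: light grey foot 110 mm (x) by 28 mm (y), 18 mm high, with an orange grip 80 mm (x) by 24 mm (y) on it up to 46 mm. Point: centre, 23 mm above the foot's underside; z is up when it stands. About 160 g. Starts standing in the tool tray
- straightedge_c (a point): aluminium straightedge 250 mm (x) by 34 mm (y) by 4 mm thick, with a red grip rib along its middle, 90 mm (x) by 16 mm (y), rising to 20 mm above the underside; both long edges are alike. Point: centre, 10 mm above the underside; z is up. About 140 g. Starts in the tool tray
- sliver1_c (a point): white glass sliver, or absent: irregular flat chip about 30 to 38 mm by 20 mm, 7 mm thick, 14 g, starts lying on the bed. Point: centre, half-way up
- sliver2_c (a point): white glass sliver, or absent: irregular flat chip about 30 to 38 mm by 20 mm, 7 mm thick, 14 g, starts lying on the bed. Point: centre, half-way up
- sliver3_c (a point): white glass sliver, or absent: irregular flat chip about 30 to 38 mm by 20 mm, 7 mm thick, 14 g, starts lying on the bed. Point: centre, half-way up
- sliver4_c (a point): white glass sliver, or absent: irregular flat chip about 30 to 38 mm by 20 mm, 7 mm thick, 14 g, starts lying on the bed. Point: centre, half-way up
- tray: dark grey tool tray, fixed, 285 mm (x) by 185 mm (y), floor 3 mm and rim 12 mm above the bench; origin under its centre, on the bench. It holds the scraper (towards its +y side) and the straightedge (towards its -y side) at the start; it may stand left or right of the board
- bottle_a: bystander, to be left alone: amber bottle 150 mm tall, 70 mm across; origin under its centre
- bottle_b: bystander, to be left alone: amber bottle 150 mm tall, 70 mm across; origin under its centre
- bottle_c: bystander, to be left alone: amber bottle 110 mm tall, 52 mm across; origin under its centre
- bottle_d: bystander, to be left alone: amber bottle with red cap, 110 mm tall, 52 mm across; origin under its centre
- beaker: bystander, to be left alone: glass beaker 85 mm tall, 72 mm across; origin under its centre
- capillary_box: bystander, to be left alone: cardboard box 45 x 90 x 25 mm; origin under its centre
- jar: bystander, to be left alone: glass jar 50 mm tall, 48 mm across; origin under its centre
Not all that is in view belongs to the job. What is shaped like the part that bears plate1_c but black or green is not meant.

How it is judged:
By the outcome, as a careful person would: the job done as asked, in the order asked, and still so for the second after the job is handed in, with the robot touching nothing.
Of plate1, plate2, plate3 only 2 to 3 are there at a start; the rules pass over those that are not, and their reading is None.
Of sliver1, sliver2, sliver3, sliver4 only 2 to 4 are there at a start; the rules pass over those that are not, and their reading is None.
At some moment in a run one of scraper, straightedge may be knocked a few centimetres aside while the robot is not near it.
Once in a run the grip may slacken for a moment while it holds something.
It also fails if it takes over 210 s, if anything falls off the work surface, if the arm or the gripper's body presses on something with over 40 N, if the wrist force passes 120 N, or if a joint passes its speed limit or range.

## Working session

There is one attempt and no reset: what is moved stays moved. The work goes in short steps, Python scripts to look and compute and a tool call to move; the robot and the scene stay as the last step left them, time stands still between calls to the robot, and variables do not carry over. Pictures are saved under pics/ and viewed, and the job is handed in when it is done.

Besides the shell and the picture viewer there is one more tool, called after "Emit:" as name(argument=value, ...), one argument or row to a line, values as JSON. servo_tool: Moves the arm, as the interface text tells. Its arguments: {"type":"object","properties":{"moves":{"type":"array"},"claw":{"type":"number"}},"required":["moves"]}

```bash
ls -la; mkdir -p pics
cat > h.py <<'E'
import numpy as np, cv2
from station import ctrl
from scipy.spatial.transform import Rotation as R
def snap(n):
    s=ctrl.snapshot(n); s['R']=cv2.Rodrigues(np.array(s['rvec'],float))[0]; s['t']=np.array(s['tvec'],float).ravel(); s['K']=np.array(s['camera_matrix'],float); return s
def cast(s,uv,z):
    uv=np.atleast_2d(np.array(uv,float)); d=np.c_[uv,np.ones(len(uv))]@np.linalg.inv(s['K']).T@s['R']
    c=-s['R'].T@s['t']; k=(z-c[2])/d[:,2]; return c+d*k[:,None]
def cloud(s):
    z=s['z_map']; h,w=z.shape; u,v=np.meshgrid(np.arange(w),np.arange(h))
    p=np.stack([(u-s['K'][0,2])/s['K'][0,0]*z,(v-s['K'][1,2])/s['K'][1,1]*z,z],-1)
    P=(p-s['t'])@s['R']; P[z==0]=np.nan; return P
def proj(s,P): 
    p=np.atleast_2d(P)@s['R'].T+s['t']; q=p@s['K'].T; return q[:,:2]/q[:,2:]
def st():
    a=ctrl.read_state(); r=R.from_rotvec(a['tool_rot']).as_matrix()
    print('t',round(a['time'],2),'p',np.round(a['eef_pos'],4),'xax',np.round(r[:,0],3),'yax',np.round(r[:,1],3),'zax',np.round(r[:,2],3),'F',np.round(a['ft_force'],1),'w',round(a['grip_width'],4),'q',np.round(a['q'],2)); return a
E
python3 - <<'E'
from h import *
st()
for n in('scene','side','wrist'):
    s=snap(n); cv2.imwrite(f'pics/{n}0.png',s['color']); np.savez(f'{n}0.npz',**s)
    print(n,s['K'][0,0],-s['R'].T@s['t'],s['R'][2])
E
```

```text
total 12
drwxr-xr-x  3 agent agent 4096 Dec  7 08:18 .
drwxr-xr-x 23 root  root  4096 Dec  7 08:18 ..
drwxr-xr-x  2 agent agent 4096 Dec  7 08:18 pics
t 0.0 p [0.2643 0.5936 0.4036] xax [ 0.407  0.914 -0.002] yax [ 0.914 -0.407  0.   ] zax [-0.001 -0.002 -1.   ] F [0.8 0.7 0.6] w 0.0852 q [-1.14  0.32 -0.07  1.45  0.02  1.37 -0.06]
scene 387.52060164752254 [ 1.02783623 -0.28500782  0.97185125] [-0.45174527  0.32771512 -0.82977649]
side 372.8429630462354 [ 0.27552005 -0.86310182  0.61903316] [ 0.207787    0.84387597 -0.4946695 ]
wrist 304.2393033593944 [0.19591032 0.62467227 0.37286334] [ 0.27260474 -0.12321491 -0.95420372]
```

View pics/scene0.png

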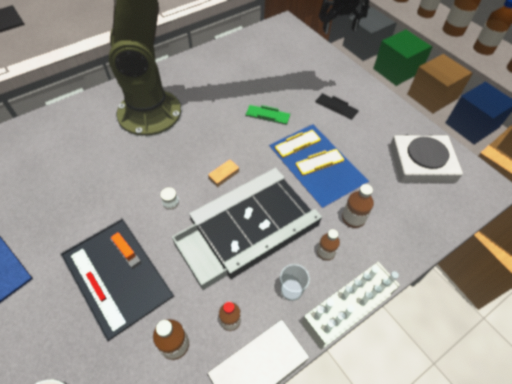

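View pics/side0.png

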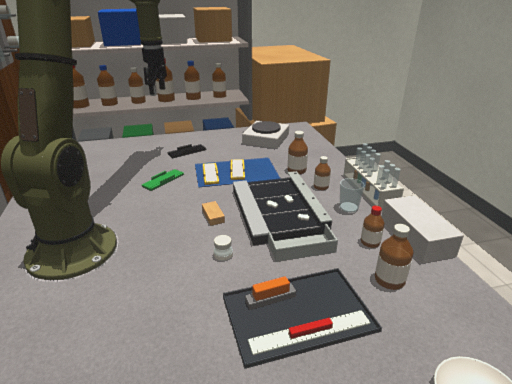

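View pics/wrist0.png

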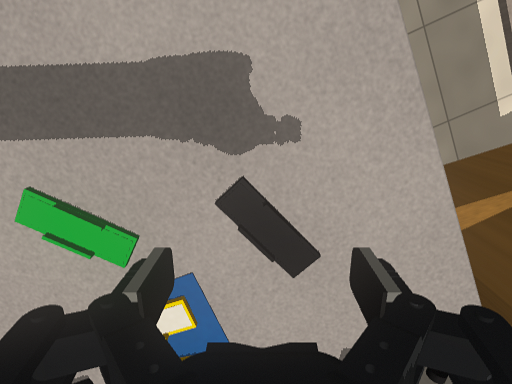

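Run:
```python
from h import *
for n,b in(('scene',(50,90,400,330)),('side',(180,130,380,360))):
    im=cv2.imread(f'pics/{n}0.png'); x0,y0,x1,y1=b
    f=min(800/(x1-x0),600/(y1-y0)); c=cv2.resize(im[y0:y1,x0:x1],None,fx=f,fy=f,interpolation=cv2.INTER_CUBIC); cv2.imwrite(f'pics/{n}0c.png',c); print(f)
```

```text
2.2857142857142856
2.608695652173913
```

View pics/scene0c.png

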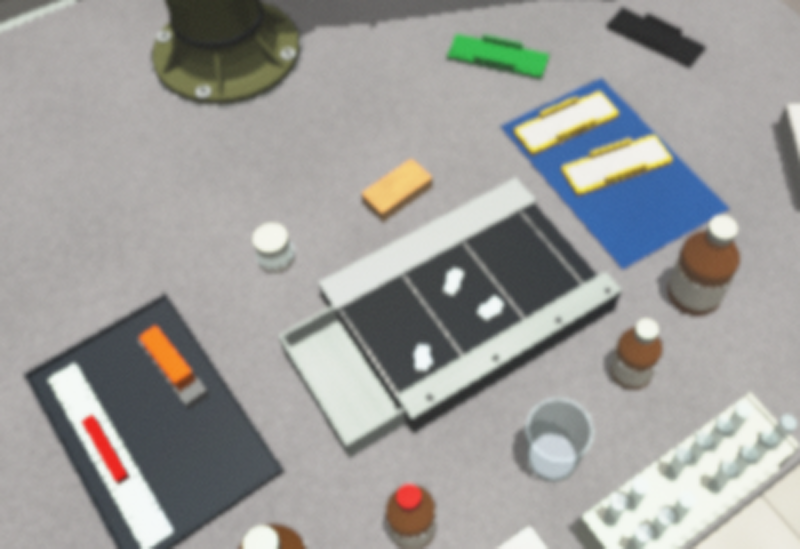

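View pics/side0c.png

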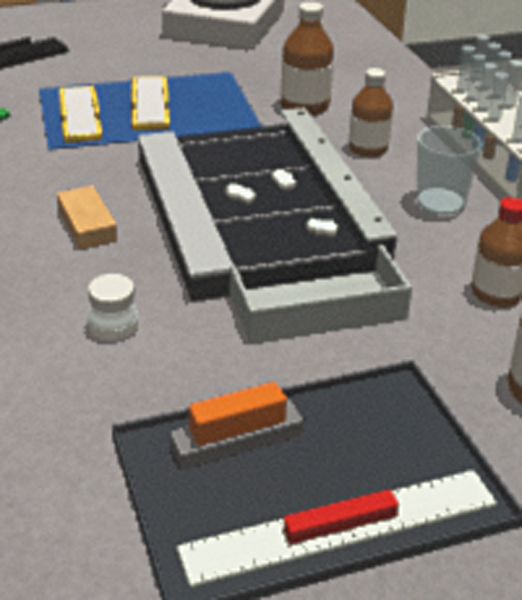

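Run:
```python
from h import *
S={n:dict(np.load(f'{n}0.npz')) for n in('scene','side')}
for n,s in S.items():
    P=cloud(s); hsv=cv2.cvtColor(s['color'],cv2.COLOR_BGR2HSV).astype(int); c=s['color'].astype(int)
    H,Sa,V=hsv[...,0],hsv[...,1],hsv[...,2]
    z=P[...,2]
    reg=(P[...,0]>0.2)&(P[...,0]<0.95)&(abs(P[...,1])<0.7)
    def rect(m,name,k=1,minA=25):
        m=cv2.morphologyEx((m&reg).astype(np.uint8),cv2.MORPH_OPEN,np.ones((k,k)))
        nn,l,stt,ce=cv2.connectedComponentsWithStats(m)
        for i in range(1,nn):
            if stt[i,4]<minA: continue
            q=P[l==i]; r=cv2.minAreaRect((q[:,:2]*1000).astype(np.float32))
            print(n,name,'px',np.round(ce[i]),'A',stt[i,4],'rect',np.round(r[0],1),np.round(r[1],1),round(r[2],1),'z',np.round(np.percentile(q[:,2]*1000,[5,50,95]),1))
    rect((z>0.032)&(z<0.040)&(V>110)&(Sa<60),'step?',2,80)
    rect((z>0.045)&(z<0.055)&(V>110)&(Sa<60),'lip?',2,80)
    rect((Sa<50)&(V>165)&(z>.028)&(z<.045),'sliver?',1,8)
    rect((H<30)&(H>18)&(Sa>120)&(z<0.05)&(z>-.01),'yellow',1,10)
    rect((H>5)&(H<13)&(Sa>170)&(z<0.06)&(z>.03),'orange',2,20)
    rect(((H<4)|(H>176))&(Sa>170)&(z<0.04)&(z>-.01),'red',2,20)
    rect((H>100)&(H<120)&(Sa>150)&(z<0.02)&(z>-.01),'mat',3,200)
    rect((V<80)&(z<0.024)&(z>-.01),'dark',3,200)
    rect((V<80)&(z<0.036)&(z>.025),'bed',3,100)
```

```text
scene step? px [237. 197.] A 1333 rect [490.5  58.6] [318.   42.9] 88.1 z [nan nan nan]
scene lip? px [425. 161.] A 1050 rect [718.1 627.6] [214. 149.] 54.3 z [nan nan nan]
scene lip? px [169. 195.] A 159 rect [ 372.1 -112.9] [37.1 64.2] 62.8 z [39.5 49.9 52.6]
scene lip? px [272. 242.] A 1256 rect [671.5  59.5] [325.6  29.6] 88.5 z [nan nan nan]
scene sliver? px [235. 196.] A 1313 rect [487.8  49. ] [304.4  48. ] 88.8 z [33.4 36.3 39.2]
scene sliver? px [248. 212.] A 69 rect [553.   39.9] [20.2 43.4] 38.3 z [30.9 37.  40.2]
scene sliver? px [264. 224.] A 70 rect [612.   55.8] [33.3 23.2] 88.0 z [31.2 37.3 39.9]
scene sliver? px [193. 260.] A 151 rect [ 584.3 -142.8] [ 69.9 164.8] 89.5 z [37.4 40.7 42.6]
scene sliver? px [234. 246.] A 72 rect [621.8 -49.4] [18.7 33.5] 66.5 z [32.8 37.6 40. ]
scene sliver? px [290. 295.] A 34 rect [813.   -9.8] [44.3 10.1] 41.9 z [29.8 37.5 44.7]
scene sliver? px [ 50. 382.] A 60 rect [ 665.5 -564.5] [55.   6.5] 55.5 z [28.2 30.2 32.5]
scene yellow px [293. 137.] A 26 rect [390.7 334.8] [54.   7.3] 84.4 z [19.3 22.3 26.4]
scene yellow px [299. 148.] A
[... 2617 characters left out ...]
.3]
side yellow px [211. 176.] A 88 rect [410.4 332.8] [154.   49.4] 85.6 z [ 6.  13.2 23.9]
side orange px [274. 289.] A 156 rect [ 453.7 -303.2] [12.8 79.4] 89.1 z [nan nan nan]
side red px [311. 327.] A 318 rect [ 505.1 -399.4] [88.2 14.5] 2.9 z [nan nan nan]
side mat px [260. 169.] A 538 rect [591.1 335.1] [174.9 109.7] 88.0 z [0.6 2.7 4.9]
side dark px [186. 151.] A 268 rect [345.8 564.5] [147.1  60.4] 17.6 z [ 1.6 10.3 18.4]
side dark px [299. 234.] A 267 rect [589.2 -99.5] [  7.4 146.2] 88.9 z [ 6.3 14.7 22.6]
side dark px [298. 313.] A 6458 rect [ 498.3 -344.1] [285.  187.1] 2.8 z [ 0.9  2.9 10.4]
side bed px [284. 207.] A 1956 rect [587.3  45.1] [281.6 151.6] 89.6 z [27.8 29.6 31.4]
```

```bash
cat >> h.py <<'E'
def go(x,y,z,phi=None,show=True):
    """print normalised shift from present tool pose to TCP x,y,z (m), tool-x heading phi(deg)"""
    a=ctrl.read_state(); r=R.from_rotvec(a['tool_rot']).as_matrix(); p=np.array(a['eef_pos'])
    d=r.T@(np.array([x,y,z])-p)/0.6
    ph=np.degrees(np.arctan2(r[1,0],r[0,0])); dy=0 if phi is None else -((phi-ph+180)%360-180)/120
    print('from',np.round(p,4),'phi',round(ph,2),'F',np.round(a['ft_force'],1),'w',round(a['grip_width'],4),'t',round(a['time'],2)); print('dx %.4f dy %.4f dz %.4f yaw %.4f  rows~%d'%(*d,dy,np.ceil(max(np.linalg.norm(d)*12,abs(dy)*120/8.59))))
E
python3 - <<'E'
from h import *
go(.52,.15,.37,90)
E
```

```text
from [0.2643 0.5937 0.4039] phi 66.01 F [-0.4 -0.1 -0.6] w 0.0855 t 0.15
dx -0.5022 dy 0.6901 dz 0.0572 yaw -0.1999  rows~11
```

Candidates, by scene pixel:
- **Scraper:** the orange grip on a grey foot at (125,248). It could be confused with the tan capillary box (223,171) or the red rib of the straightedge (97,287).
- **Plates:** white and yellow on the mat at (299,143) and (320,161). The green (268,114) and black (337,105) look-alikes are excluded.
- **Slivers:** the white chips at (248,212), (264,224) and (234,246). The printed lines are not slivers.

The crops confirm these choices.

Emit:
servo_tool(
  moves=[
    {"dx": -0.502,"dy": 0.69,"dz": 0.057,"yaw": -0.2},
    {"dx": -0.502,"dy": 0.69,"dz": 0.057,"yaw": -0.2},
    {"dx": -0.502,"dy": 0.69,"dz": 0.057,"yaw": -0.2},
    {"dx": -0.502,"dy": 0.69,"dz": 0.057,"yaw": -0.2},
    {"dx": -0.502,"dy": 0.69,"dz": 0.057,"yaw": -0.2},
  ],
)

```text
time: 0.65
eef_pos: [0.3894, 0.3761, 0.3878]
tool_rot: [2.221, 2.222, -0.0]
ft_force: [0.7, -0.0, -0.2]
grip_width: 0.0853
```

Run:
```python
from h import *
go(.52,.15,.37,90)
```

```text
from [0.3894 0.3761 0.3878] phi 90.02 F [ 0.7 -0.  -0.2] w 0.0853 t 0.65
dx -0.3769 dy 0.2176 dz 0.0296 yaw 0.0001  rows~6
```

Emit:
servo_tool(
  moves=[
    {"dx": -0.377,"dy": 0.218,"dz": 0.03},
    {"dx": -0.377,"dy": 0.218,"dz": 0.03},
    {"dx": -0.377,"dy": 0.218,"dz": 0.03},
    {"dx": -0.377,"dy": 0.218,"dz": 0.03},
    {"dx": -0.377,"dy": 0.218,"dz": 0.03},
  ],
)

```text
validation failed for argument at $.mo...
```

Run:
```python
from h import *
s=snap('wrist'); cv2.imwrite('pics/w1.png',s['color']); np.savez('w1.npz',**s)
go(.45,-.25,.37,92)
```

```text
from [0.3952 0.3676 0.3873] phi 89.32 F [ 3.3 -7.3 -1.3] w 0.0852 t 0.7
dx -1.0279 dy 0.1035 dz 0.0360 yaw -0.0224  rows~13
```

View pics/w1.png

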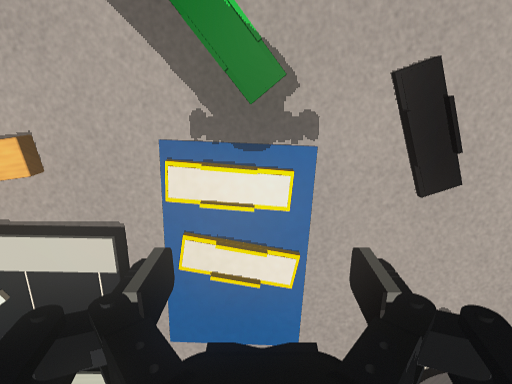

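Emit:
servo_tool(
  moves=[
    {"dx": -0.377,"dy": 0.21,"dz": 0.03,"yaw": 0},
    {"dx": -0.377,"dy": 0.21,"dz": 0.03,"yaw": 0},
    {"dx": -0.377,"dy": 0.21,"dz": 0.03,"yaw": 0},
    {"dx": -0.377,"dy": 0.21,"dz": 0.03,"yaw": 0},
    {"dx": -0.377,"dy": 0.21,"dz": 0.03,"yaw": 0},
  ],
)

```text
time: 1.2
eef_pos: [0.5106, 0.1586, 0.3707]
tool_rot: [2.221, 2.222, 0.001]
ft_force: [0.6, -0.7, 0.7]
grip_width: 0.0853
```

Run:
```python
from h import *
s=snap('wrist'); cv2.imwrite('pics/w2.png',s['color']); np.savez('w2.npz',**s)
go(.45,-.23,.37,92)
```

```text
from [0.5143 0.1491 0.3702] phi 89.34 F [ 3.6 -7.5  0.3] w 0.0852 t 1.25
dx -0.6330 dy -0.0999 dz 0.0040 yaw -0.0222  rows~8
```

View pics/w2.png

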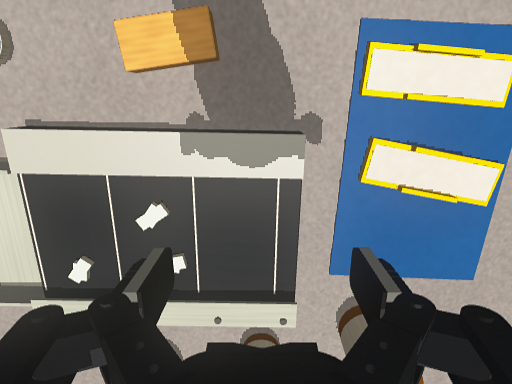

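Emit:
servo_tool(
  moves=[
    {"dx": -0.633,"dy": -0.1,"dz": 0.004,"yaw": -0.022},
    {"dx": -0.633,"dy": -0.1,"dz": 0.004,"yaw": -0.022},
    {"dx": -0.633,"dy": -0.1,"dz": 0.004,"yaw": -0.022},
    {"dx": -0.633,"dy": -0.1,"dz": 0.004,"yaw": -0.022},
    {"dx": -0.633,"dy": -0.1,"dz": 0.004,"yaw": -0.022},
  ],
)

```text
time: 1.75
eef_pos: [0.4704, -0.0881, 0.3692]
tool_rot: [2.169, 2.272, 0.001]
ft_force: [0.3, -0.3, 0.1]
grip_width: 0.0855
```

Emit:
servo_tool(
  moves=[
    {"dx": -0.23,"dy": -0.036,"dz": 0.004,"yaw": 0},
    {"dx": -0.23,"dy": -0.036,"dz": 0.004,"yaw": 0},
    {"dx": -0.23,"dy": -0.036,"dz": 0.004,"yaw": 0},
    {"dx": -0.23,"dy": -0.036,"dz": 0.004,"yaw": 0},
    {"dx": -0.23,"dy": -0.036,"dz": 0.004,"yaw": 0},
  ],
)

```text
time: 2.25
eef_pos: [0.4558, -0.2259, 0.3666]
tool_rot: [-2.172, -2.269, -0.0]
ft_force: [-0.1, 0.2, 0.8]
grip_width: 0.0852
```

Run:
```python
from h import *
s=snap('wrist'); cv2.imwrite('pics/w3.png',s['color']); np.savez('w3.npz',**s)
go(.45,-.23,.37,92)
```

```text
from [ 0.4562 -0.2246  0.3665] phi 92.67 F [ 0.1 -0.  -1. ] w 0.0854 t 2.3
dx -0.0085 dy -0.0108 dz -0.0058 yaw 0.0056  rows~1
```

View pics/w3.png

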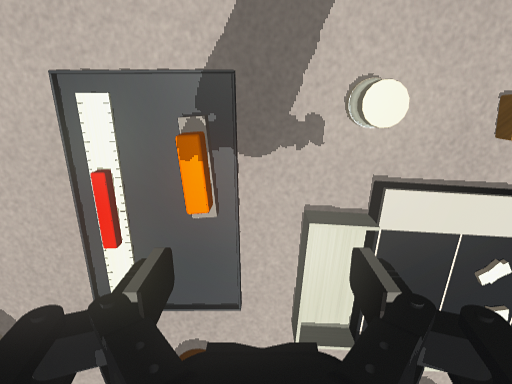

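```bash
cat >> h.py <<'E'
def prect(s,m,z,minA=60):
    """rects of mask blobs cast on plane z: centre mm, dims, long axis heading deg"""
    nn,l,stt,ce=cv2.connectedComponentsWithStats(m.astype(np.uint8)); out=[]
    for i in range(1,nn):
        if stt[i,4]<minA: continue
        ct,_=cv2.findContours((l==i).astype(np.uint8),cv2.RETR_EXTERNAL,cv2.CHAIN_APPROX_NONE)
        q=cast(s,max(ct,key=len)[:,0,:],z)[:,:2]*1000
        r=cv2.minAreaRect(q.astype(np.float32)); b=cv2.boxPoints(r); e=[b[1]-b[0],b[2]-b[1]]; e=max(e,key=np.linalg.norm)
        h=np.degrees(np.arctan2(e[1],e[0]))%180
        out.append((ce[i],stt[i,4],r[0],sorted(r[1]),h)); print('px',np.round(ce[i]),'A',stt[i,4],'c',np.round(r[0],1),'dim',np.round(sorted(r[1]),1),'head',round(h,2))
    return out
def hsv(s):
    h=cv2.cvtColor(s['color'],cv2.COLOR_BGR2HSV).astype(int); return h[...,0],h[...,1],h[...,2]
E
python3 - <<'E'
from h import *
s=dict(np.load('w3.npz')); P=cloud(s); H,S,V=hsv(s); z=P[...,2]
o=(H>4)&(H<16)&(S>180)
print('orange z',np.nanpercentile(z[o],[5,50,95]))
prect(s,o&(z>.042),.049)
print('red');r=((H<3)|(H>177))&(S>180); print(np.nanpercentile(z[r],[5,50,95])); prect(s,r&(z>.018),.023)
print('tray'); prect(s,(V<75)&(z<.025)&(np.arange(512)[None]<300),.012,1000)
s=dict(np.load('w2.npz')); P=cloud(s); H,S,V=hsv(s); z=P[...,2]
print('step');prect(s,(abs(z-.036)<.0035)&(V>90)&(S<60)&(np.arange(384)[:,None]<185)&(np.arange(512)[None]>5),.036,1000)
print('lip');prect(s,(abs(z-.0495)<.005)&(V>90)&(S<60),.0495,400)
print('bed');prect(s,(abs(z-.03)<.004)&(V<80),.03,400)
print('sl');prect(s,(abs(z-.037)<.004)&(V>150)&(np.arange(384)[:,None]>185),.037,40)
print('mat');prect(s,(H>100)&(H<120)&(S>150),.003,1000)
print('white');prect(s,(S<40)&(V>180)&(abs(z-.013)<.005),.013,1000)
E
```

```text
orange z [0.02968037 0.04800532 0.04962838]
px [192. 157.] A 900 c [ 454.8 -292.2] dim [24.6 79.1] head 6.45
red
[0.02160454 0.02273412 0.02388822]
px [102. 203.] A 608 c [ 503.3 -397.1] dim [14.9 78. ] head 3.04
tray
px [178. 149.] A 4771 c [ 500.9 -342.3] dim [184.5 281.6] head 2.7
step
px [155. 153.] A 13208 c [489.6  51.6] dim [ 45.3 300. ] head 88.93
lip
px [ 64. 304.] A 500 c [661.6 -66.7] dim [18.2 69.4] head 88.94
px [228. 314.] A 3172 c [672.2 117.6] dim [ 32.5 161.1] head 88.94
bed
px [ 72. 232.] A 9137 c [589.  -52.8] dim [ 92.1 151.8] head 178.78
px [212. 239.] A 16852 c [592.   97.7] dim [151.5 203.2] head 88.91
sl
px [151. 216.] A 439 c [556.9  40.4] dim [18.9 34.8] head 130.58
px [178. 263.] A 158 c [614.7  65.7] dim [13.5 20.2] head 3.49
px [ 80. 271.] A 331 c [623.2 -47.1] dim [19.8 31.1] head 152.31
px [ 15. 304.] A 93 c [ 668.2 -131.2] dim [ 2.8 36.9] head 90.05
mat
px [419. 163.] A 24001 c [509. 342.] dim [183.9 288.9] head 177.55
white
px [439.  74.] A 5587 c [414.1 337.1] dim [ 37.6 141.7] head 85.23
px [431. 172.] A 4210 c [515.2 346.7] dim [ 37.4 141.8] head 79.0
```

Run:
```python
from h import *
for k in range(2):
    s=snap('wrist'); P=cloud(s); H,S,V=hsv(s); z=P[...,2]; print(-s['R'].T@s['t'])
    o=(H>4)&(H<16)&(S>180)
    prect(s,o&(z>.044),.049)
    prect(s,((H<3)|(H>177))&(S>180)&(z>.018),.023)
    prect(s,(V<75)&(z<.025)&(np.arange(512)[None]<300),.012,1000)
s=snap('scene');P=cloud(s); H,S,V=hsv(s); z=P[...,2]
prect(s,(H>4)&(H<16)&(S>150)&(z>.044)&(z<.06),.049,20)
s=snap('side');P=cloud(s); H,S,V=hsv(s); z=P[...,2]
prect(s,(H>4)&(H<16)&(S>150)&(z>.044)&(z<.06),.049,20)
go(.455,-.2925,.30,96)
```

```text
[ 0.38132415 -0.22812018  0.33569336]
px [190. 157.] A 850 c [ 454.9 -292.5] dim [24.1 78.7] head 6.6
px [101. 207.] A 758 c [ 508.1 -396.9] dim [15.1 87.7] head 2.83
px [173. 130.] A 4246 c [ 494.3 -342.1] dim [183.9 268.7] head 2.79
[ 0.38156179 -0.2276078   0.33569443]
px [189. 156.] A 852 c [ 454.9 -292.4] dim [24.2 78.9] head 6.37
px [101. 207.] A 748 c [ 507.5 -396.8] dim [15.2 87.5] head 2.79
px [216. 114.] A 2980 c [ 476.7 -259.8] dim [106.7 299.9] head 25.02
px [ 73. 174.] A 1276 c [ 498.6 -400.7] dim [ 67.3 267.1] head 2.8
px [427.  13.] A 31 c [ 167.7 1224.4] dim [26.1 46.4] head 37.13
px [454.  30.] A 63 c [ 317.9 1216.5] dim [39.3 69.3] head 26.84
px [484.  49.] A 67 c [ 460.5 1220.1] dim [39.2 64.5] head 16.35
px [122. 245.] A 252 c [ 457.5 -295.1] dim [23.6 82.8] head 6.56
px [271. 284.] A 311 c [ 452.6 -296.8] dim [26.8 79.3] head 5.68
from [ 0.4565 -0.2239  0.3667] phi 92.81 F [-1.   0.3  0.6] w 0.0855 t 2.5
dx -0.1141 dy -0.0080 dz 0.1111 yaw -0.0266  rows~2
```

Emit:
servo_tool(
  moves=[
    {"dx": -0.116,"dy": -0.008,"dz": 0.111,"yaw": -0.03},
    {"dx": -0.116,"dy": -0.008,"dz": 0.111,"yaw": -0.03},
    {"dx": -0.116,"dy": -0.008,"dz": 0.111,"yaw": -0.03},
    {"dx": -0.116,"dy": -0.008,"dz": 0.111,"yaw": -0.03},
  ],
)

```text
time: 2.9
eef_pos: [0.4543, -0.2949, 0.2992]
tool_rot: [-2.096, -2.337, 0.002]
ft_force: [0.1, 1.6, -0.0]
grip_width: 0.0855
```

Run:
```python
from h import *
go(.455,-.294,.2,96.4)
```

```text
from [ 0.4543 -0.2949  0.2992] phi 96.22 F [ 0.1  1.6 -0. ] w 0.0855 t 2.9
dx 0.0012 dy 0.0016 dz 0.1654 yaw -0.0015  rows~2
```

Emit:
servo_tool(
  moves=[
    {"dx": 0.001,"dy": 0.0015,"dz": 0.08,"yaw": -0.0015},
    {"dx": 0.001,"dy": 0.0015,"dz": 0.14,"yaw": -0.0015},
    {"dx": 0.001,"dy": 0.0015,"dz": 0.165,"yaw": -0.0015},
    {"dx": 0.001,"dy": 0.0015,"dz": 0.165,"yaw": -0.0015},
  ],
)

```text
time: 3.3
eef_pos: [0.4553, -0.293, 0.2002]
tool_rot: [-2.089, -2.342, 0.0]
ft_force: [0.6, -0.0, 0.1]
grip_width: 0.0855
```

Emit:
servo_tool(
  moves=[
    {"dx": 0,"dy": 0,"dz": 0,"yaw": 0},
    {"dx": 0,"dy": 0,"dz": 0,"yaw": 0},
    {"dx": 0,"dy": 0,"dz": 0,"yaw": 0},
    {"dx": 0,"dy": 0,"dz": 0,"yaw": 0},
    {"dx": 0,"dy": 0,"dz": 0,"yaw": 0},
  ],
  claw=1,
)

```text
time: 3.8
eef_pos: [0.4556, -0.2947, 0.2023]
tool_rot: [2.093, 2.341, 0.002]
ft_force: [-1.7, 0.7, 5.4]
grip_width: 0.0232
```

Emit:
servo_tool(
  moves=[
    {"dx": 0,"dy": 0,"dz": 0,"yaw": 0},
    {"dx": 0,"dy": 0,"dz": 0,"yaw": 0},
    {"dx": 0,"dy": 0,"dz": 0,"yaw": 0},
    {"dx": 0,"dy": 0,"dz": 0,"yaw": 0},
    {"dx": 0,"dy": 0,"dz": 0,"yaw": 0},
  ],
)

```text
time: 4.3
eef_pos: [0.4556, -0.2947, 0.2023]
tool_rot: [2.093, 2.342, 0.002]
ft_force: [-0.0, 1.0, 6.1]
grip_width: 0.0231
```

Emit:
servo_tool(
  moves=[
    {"dx": 0,"dy": 0,"dz": -0.05,"yaw": 0},
    {"dx": 0,"dy": 0,"dz": -0.12,"yaw": 0},
    {"dx": 0,"dy": 0,"dz": -0.2,"yaw": 0},
    {"dx": 0,"dy": 0,"dz": -0.2,"yaw": 0},
  ],
)

```text
time: 4.7
eef_pos: [0.4568, -0.2965, 0.3276]
tool_rot: [2.087, 2.334, 0.007]
ft_force: [0.9, -0.3, -0.9]
grip_width: 0.0233
```

Run:
```python
from h import *
go(.594,.13,.32,88.95)
s=snap('side'); cv2.imwrite('pics/s4.png',cv2.resize(s['color'][130:360,180:380],None,fx=2.6,fy=2.6))
```

```text
from [ 0.4568 -0.2965  0.3276] phi 96.4 F [ 0.9 -0.3 -0.9] w 0.0233 t 4.7
dx 0.6809 dy 0.3063 dz 0.0123 yaw 0.0621  rows~9
```

View pics/s4.png

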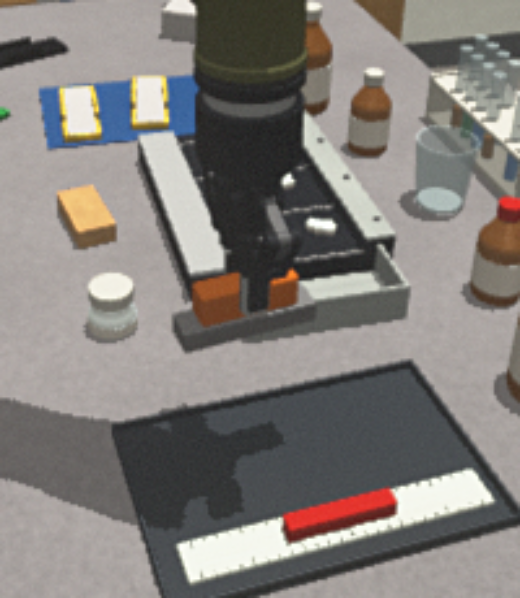

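Emit:
servo_tool(
  moves=[
    {"dx": 0.68,"dy": 0.306,"dz": 0.01,"yaw": 0.062},
    {"dx": 0.68,"dy": 0.306,"dz": 0.01,"yaw": 0.062},
    {"dx": 0.68,"dy": 0.306,"dz": 0.01,"yaw": 0.062},
    {"dx": 0.68,"dy": 0.306,"dz": 0.01,"yaw": 0.062},
    {"dx": 0.68,"dy": 0.306,"dz": 0.01,"yaw": 0.062},
  ],
)

```text
time: 5.25
eef_pos: [0.53, -0.0583, 0.3163]
tool_rot: [-2.24, -2.2, 0.002]
ft_force: [1.1, -0.2, -1.1]
grip_width: 0.0227
```

Run:
```python
from h import *
go(.594,.13,.32,88.95)
```

```text
from [ 0.53   -0.0583  0.3163] phi 88.98 F [ 1.1 -0.2 -1.1] w 0.0227 t 5.25
dx 0.3158 dy 0.1010 dz -0.0063 yaw 0.0002  rows~4
```

Emit:
servo_tool(
  moves=[
    {"dx": 0.31,"dy": 0.1,"dz": 0,"yaw": 0},
    {"dx": 0.31,"dy": 0.1,"dz": 0,"yaw": 0},
    {"dx": 0.31,"dy": 0.1,"dz": 0,"yaw": 0},
    {"dx": 0.31,"dy": 0.1,"dz": 0,"yaw": 0},
    {"dx": 0.31,"dy": 0.1,"dz": 0,"yaw": 0},
  ],
)

```text
time: 5.75
eef_pos: [0.5934, 0.1336, 0.3153]
tool_rot: [-2.225, -2.211, -0.001]
ft_force: [-0.2, 0.6, -1.6]
grip_width: 0.0227
```

Run:
```python
from h import *
s=snap('wrist'); cv2.imwrite('pics/w5.png',s['color']);  np.savez('w5.npz',**s)
s=snap('scene'); cv2.imwrite('pics/s5.png',cv2.resize(s['color'][150:310,120:340],None,fx=3,fy=3))
go(.594,.13,.245,88.95)
```

```text
from [0.5931 0.126  0.3156] phi 89.17 F [-0.5 -1.  -1.7] w 0.0224 t 5.85
dx 0.0068 dy 0.0017 dz 0.1176 yaw 0.0018  rows~2
```

View pics/w5.png

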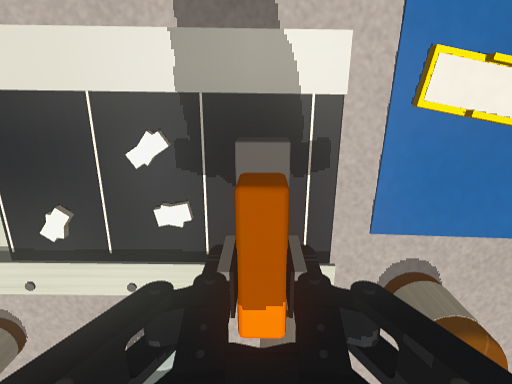

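View pics/s5.png

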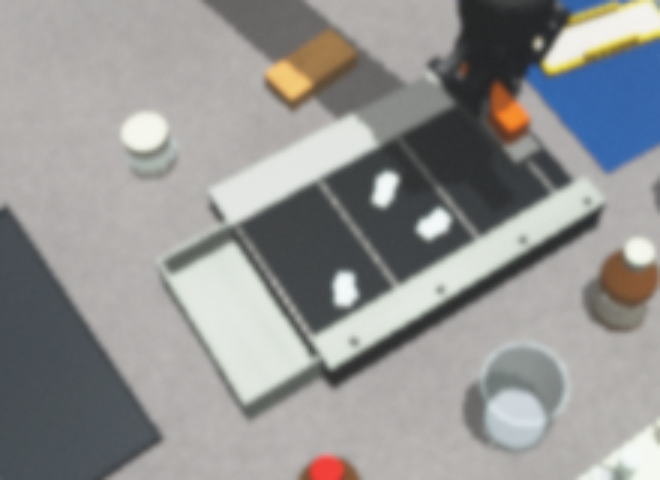

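Run:
```python
from h import *
s=dict(np.load('w5.npz')); H,S,V=hsv(s)
# step edge points: corner px guesses and edges
c=np.array([[0,92],[345,95],[352,31],[0,26]])
print('step corners z36',np.round(cast(s,c,.036)*1000,1)[:,:2])
L=[[(88,92),(110,252)],[(201,93),(207,252)],[(313,94),(305,250)]]
for a in L: print('line',np.round(cast(s,a,.03)*1000,1)[:,:2])
print('lip edge z49.5',np.round(cast(s,[(0,262),(210,264)],.0495)*1000,1)[:,:2])
print('bed end', np.round(cast(s,[(346,97),(334,250)],.03)*1000,1)[:,:2])
print('foot top', proj(s,np.array([[.54,.126,.1]])))
```

```text
step corners z36 [[512.5 -67.5]
 [516.2 199.9]
 [471.4 201.7]
 [466.8 -55.6]]
line [[512.7  -2.7]
 [654.1  -6.9]]
line [[514.   86.8]
 [654.8  83.3]]
line [[515.3 175.9]
 [653.4 174.6]]
lip edge z49.5 [[652.7 -92.9]
 [656.   89.1]]
bed end [[517.7 202.4]
 [653.6 201.6]]
foot top [[247.22748882 136.19429514]]
```

Emit:
servo_tool(
  moves=[
    {"dx": 0,"dy": 0.001,"dz": 0.07,"yaw": 0},
    {"dx": 0,"dy": 0.001,"dz": 0.11,"yaw": 0},
    {"dx": 0,"dy": 0.001,"dz": 0.13,"yaw": 0},
    {"dx": 0,"dy": 0.001,"dz": 0.14,"yaw": 0},
    {"dx": 0,"dy": 0.001,"dz": 0.14,"yaw": 0},
  ],
)

```text
time: 6.35
eef_pos: [0.5943, 0.1236, 0.2336]
tool_rot: [-2.242, -2.2, 0.001]
ft_force: [-0.1, -0.1, -1.7]
grip_width: 0.0229
```

Run:
```python
from h import *
go(.5905,-.11,.2308,88.95)
s=snap('side'); cv2.imwrite('pics/s6.png',cv2.resize(s['color'][130:280,180:380],None,fx=4,fy=4))
```

```text
from [0.5943 0.1236 0.2336] phi 88.91 F [-0.1 -0.1 -1.7] w 0.0229 t 6.35
dx -0.3894 dy 0.0010 dz 0.0049 yaw -0.0003  rows~5
```

View pics/s6.png

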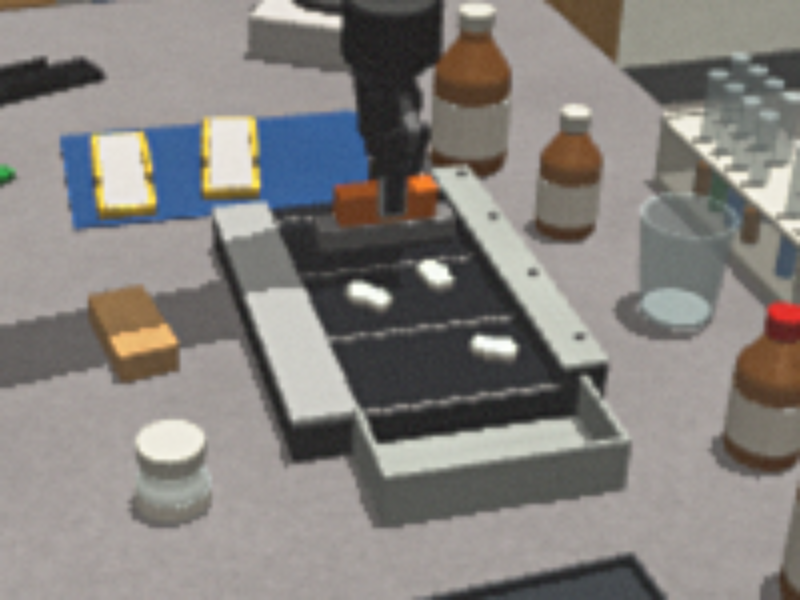

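Emit:
servo_tool(
  moves=[
    {"dx": 0,"dy": 0,"dz": 0.0045,"yaw": 0},
    {"dx": -0.025,"dy": 0,"dz": 0.0045,"yaw": 0},
    {"dx": -0.05,"dy": 0,"dz": 0.0045,"yaw": 0},
    {"dx": -0.075,"dy": 0,"dz": 0.0045,"yaw": 0},
    {"dx": -0.1,"dy": 0,"dz": 0.0045,"yaw": 0},
  ],
)

```text
time: 6.9
eef_pos: [0.5933, 0.0622, 0.2315]
tool_rot: [2.242, 2.2, 0.0]
ft_force: [0.2, -0.1, -0.5]
grip_width: 0.0224
```

Emit:
servo_tool(
  moves=[
    {"dx": -0.025,"dy": 0,"dz": 0,"yaw": 0},
    {"dx": -0.05,"dy": 0,"dz": 0,"yaw": 0},
    {"dx": -0.075,"dy": 0,"dz": 0,"yaw": 0},
    {"dx": -0.1,"dy": 0,"dz": 0,"yaw": 0},
    {"dx": -0.125,"dy": 0,"dz": 0,"yaw": 0},
  ],
)

```text
time: 7.4
eef_pos: [0.5919, -0.0117, 0.2312]
tool_rot: [-2.241, -2.202, -0.0]
ft_force: [0.8, 0.2, -1.8]
grip_width: 0.0225
```

Run:
```python
from h import *
go(.5905,-.11,.2308,88.95)
s=snap('wrist'); cv2.imwrite('pics/w7.png',s['color'])
```

```text
from [ 0.5919 -0.0117  0.2312] phi 88.99 F [ 0.8  0.2 -1.8] w 0.0225 t 7.4
dx -0.1639 dy 0.0005 dz 0.0006 yaw 0.0003  rows~2
```

View pics/w7.png

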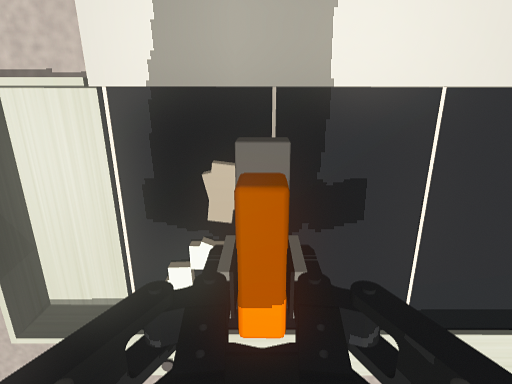

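Emit:
servo_tool(
  moves=[
    {"dx": -0.025,"dy": 0,"dz": 0,"yaw": 0},
    {"dx": -0.05,"dy": 0,"dz": 0,"yaw": 0},
    {"dx": -0.075,"dy": 0,"dz": 0,"yaw": 0},
    {"dx": -0.1,"dy": 0,"dz": 0,"yaw": 0},
    {"dx": -0.125,"dy": 0,"dz": 0,"yaw": 0},
  ],
)

```text
time: 7.95
eef_pos: [0.5906, -0.0869, 0.2312]
tool_rot: [2.241, 2.201, 0.0]
ft_force: [0.3, -0.7, -0.9]
grip_width: 0.0227
```

Emit:
servo_tool(
  moves=[
    {"dx": -0.02,"dy": 0,"dz": 0,"yaw": 0},
    {"dx": -0.04,"dy": 0,"dz": 0,"yaw": 0},
    {"dx": -0.06,"dy": 0,"dz": 0,"yaw": 0},
    {"dx": -0.07,"dy": 0,"dz": 0,"yaw": 0},
    {"dx": -0.07,"dy": 0,"dz": 0,"yaw": 0},
  ],
)

```text
time: 8.45
eef_pos: [0.5897, -0.1287, 0.2312]
tool_rot: [2.243, 2.2, -0.0]
ft_force: [-0.0, -0.3, -0.8]
grip_width: 0.0228
```

Emit:
servo_tool(
  moves=[
    {"dx": 0.03,"dy": 0,"dz": 0,"yaw": 0},
    {"dx": 0.06,"dy": 0,"dz": 0,"yaw": 0},
    {"dx": 0.1,"dy": 0,"dz": 0,"yaw": 0},
    {"dx": 0.1,"dy": 0,"dz": -0.05,"yaw": 0},
    {"dx": 0.1,"dy": 0,"dz": -0.1,"yaw": 0},
  ],
)

```text
time: 8.95
eef_pos: [0.5906, -0.065, 0.2908]
tool_rot: [-2.235, -2.204, 0.002]
ft_force: [1.2, -0.5, -0.8]
grip_width: 0.0227
```

Run:
```python
from h import *
st()
s=snap('wrist'); cv2.imwrite('pics/w8.png',s['color'])
s=snap('scene'); cv2.imwrite('pics/s8.png',cv2.resize(s['color'][150:310,120:340],None,fx=3,fy=3))
```

```text
t 8.95 p [ 0.5906 -0.065   0.2908] xax [0.014 1.    0.001] yax [ 1.    -0.014 -0.003] zax [-0.003  0.001 -1.   ] F [ 1.2 -0.5 -0.8] w 0.0227 q [-0.33  0.3   0.47  1.75 -0.15  1.13  1.74]
```

View pics/w8.png

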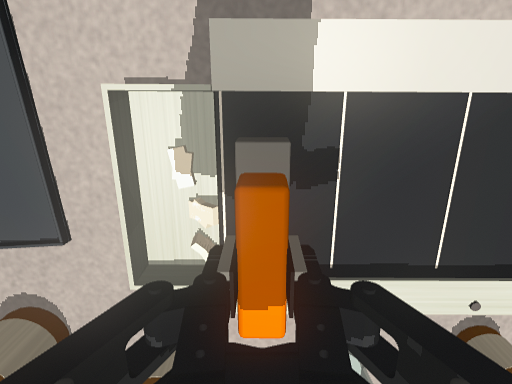

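View pics/s8.png

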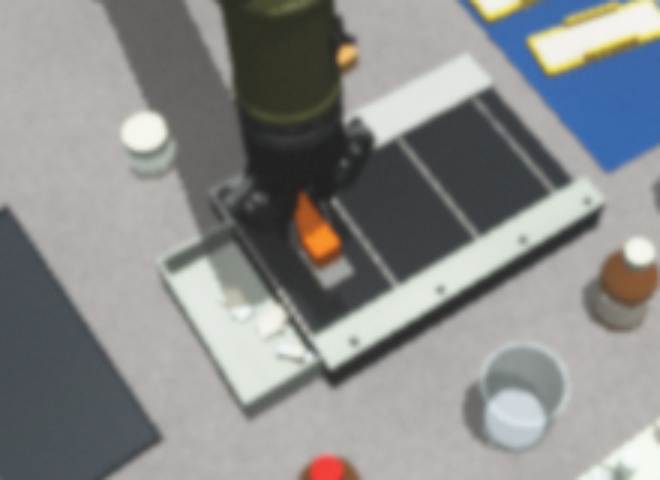

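Run:
```python
from h import *
go(.4556,-.2947,.315,96.3)
```

```text
from [ 0.5928 -0.0667  0.2957] phi 89.09 F [ 0.9 -0.  -0.3] w 0.0226 t 9.05
dx -0.3835 dy -0.2223 dz -0.0342 yaw -0.0601  rows~6
```

Emit:
servo_tool(
  moves=[
    {"dx": 0,"dy": 0,"dz": -0.034,"yaw": 0},
    {"dx": -0.383,"dy": -0.222,"dz": -0.034,"yaw": -0.06},
    {"dx": -0.383,"dy": -0.222,"dz": -0.034,"yaw": -0.06},
    {"dx": -0.383,"dy": -0.222,"dz": -0.034,"yaw": -0.06},
    {"dx": -0.383,"dy": -0.222,"dz": -0.034,"yaw": -0.06},
  ],
)

```text
time: 9.55
eef_pos: [0.4865, -0.2394, 0.3111]
tool_rot: [-2.096, -2.339, -0.001]
ft_force: [0.9, -1.5, -1.2]
grip_width: 0.0227
```

Run:
```python
from h import *
go(.4556,-.2947,.315,96.3)
```

```text
from [ 0.4865 -0.2394  0.3111] phi 96.27 F [ 0.9 -1.5 -1.2] w 0.0227 t 9.55
dx -0.0860 dy -0.0612 dz -0.0065 yaw -0.0002  rows~2
```

Emit:
servo_tool(
  moves=[
    {"dx": -0.084,"dy": -0.06,"dz": 0,"yaw": 0},
    {"dx": -0.084,"dy": -0.06,"dz": 0,"yaw": 0},
    {"dx": -0.084,"dy": -0.06,"dz": 0,"yaw": 0},
    {"dx": -0.084,"dy": -0.06,"dz": 0,"yaw": 0},
  ],
)

```text
time: 9.95
eef_pos: [0.4581, -0.2912, 0.3111]
tool_rot: [-2.096, -2.339, -0.002]
ft_force: [0.8, 1.8, -1.1]
grip_width: 0.0227
```

Run:
```python
from h import *
go(.4556,-.2947,.203,96.3)
s=snap('wrist'); cv2.imwrite('pics/w9.png',s['color'])
```

```text
from [ 0.4581 -0.2912  0.3111] phi 96.27 F [ 0.8  1.8 -1.1] w 0.0227 t 9.95
dx -0.0057 dy -0.0048 dz 0.1802 yaw -0.0002  rows~3
```

View pics/w9.png

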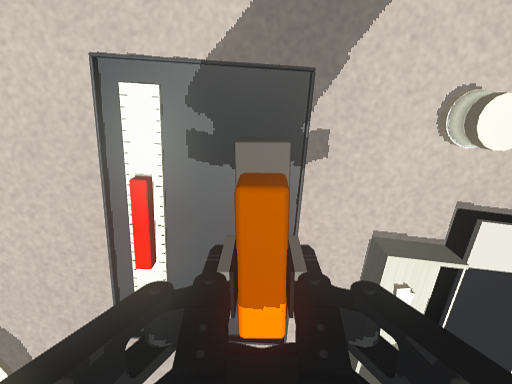

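Emit:
servo_tool(
  moves=[
    {"dx": -0.006,"dy": -0.004,"dz": 0.08,"yaw": 0},
    {"dx": -0.006,"dy": -0.004,"dz": 0.13,"yaw": 0},
    {"dx": -0.006,"dy": -0.004,"dz": 0.16,"yaw": 0},
    {"dx": -0.006,"dy": -0.004,"dz": 0.172,"yaw": 0},
    {"dx": -0.006,"dy": -0.004,"dz": 0.172,"yaw": 0},
  ],
)

```text
time: 10.5
eef_pos: [0.4561, -0.2948, 0.2074]
tool_rot: [-2.094, -2.34, 0.001]
ft_force: [0.6, -0.4, -1.7]
grip_width: 0.0228
```

Run:
```python
from h import *
go(.4556,-.2947,.203,96.3)
```

```text
from [ 0.4561 -0.2948  0.2074] phi 96.35 F [ 0.6 -0.4 -1.7] w 0.0228 t 10.5
dx 0.0002 dy -0.0007 dz 0.0074 yaw 0.0004  rows~1
```

Emit:
servo_tool(
  moves=[
    {"dx": 0,"dy": 0,"dz": 0.004,"yaw": 0},
    {"dx": 0,"dy": 0,"dz": 0.008,"yaw": 0},
    {"dx": 0,"dy": 0,"dz": 0.008,"yaw": 0},
  ],
)

```text
time: 10.8
eef_pos: [0.4556, -0.2965, 0.2042]
tool_rot: [2.097, 2.338, 0.001]
ft_force: [0.2, 0.3, -0.5]
grip_width: 0.0225
```

Emit:
servo_tool(
  moves=[
    {"dx": 0,"dy": 0,"dz": 0,"yaw": 0},
    {"dx": 0,"dy": 0,"dz": 0,"yaw": 0},
    {"dx": 0,"dy": 0,"dz": 0,"yaw": 0},
    {"dx": 0,"dy": 0,"dz": 0,"yaw": 0},
    {"dx": 0,"dy": 0,"dz": 0,"yaw": 0},
  ],
  claw=0,
)

```text
time: 11.3
eef_pos: [0.4553, -0.2965, 0.2037]
tool_rot: [2.098, 2.338, 0.0]
ft_force: [-1.0, 0.1, -0.0]
grip_width: 0.0853
```

Emit:
servo_tool(
  moves=[
    {"dx": 0,"dy": 0,"dz": -0.03,"yaw": 0},
    {"dx": 0,"dy": 0,"dz": -0.08,"yaw": 0},
    {"dx": 0,"dy": 0,"dz": -0.16,"yaw": 0},
    {"dx": 0,"dy": 0,"dz": -0.24,"yaw": 0},
    {"dx": 0,"dy": 0,"dz": -0.27,"yaw": 0},
  ],
)

```text
time: 11.8
eef_pos: [0.4559, -0.2976, 0.3707]
tool_rot: [2.094, 2.332, 0.004]
ft_force: [0.5, -0.3, -0.7]
grip_width: 0.0851
```

Run:
```python
from h import *
go(.49,0.1,.37,90)
s=snap('side'); cv2.imwrite('pics/s10.png',cv2.resize(s['color'][130:360,180:400],None,fx=2.6,fy=2.6))
```

```text
from [ 0.4559 -0.2976  0.3707] phi 96.16 F [ 0.5 -0.3 -0.7] w 0.0851 t 11.8
dx 0.6528 dy 0.1276 dz -0.0002 yaw 0.0513  rows~8
```

View pics/s10.png

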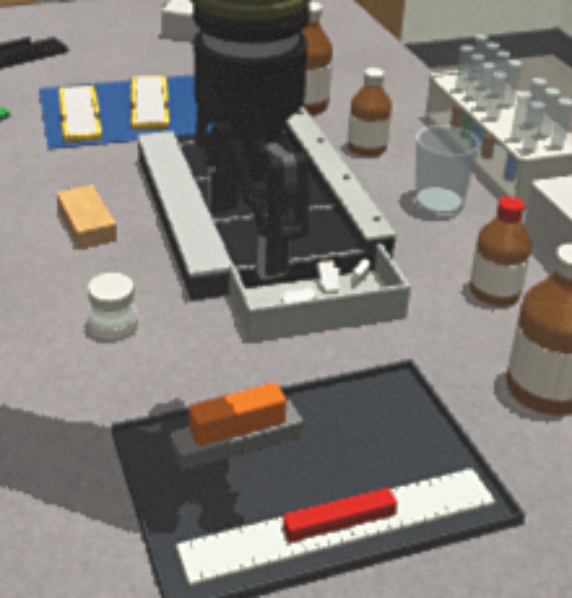

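Emit:
servo_tool(
  moves=[
    {"dx": 0.65,"dy": 0.14,"dz": 0,"yaw": 0.051},
    {"dx": 0.65,"dy": 0.14,"dz": 0,"yaw": 0.051},
    {"dx": 0.65,"dy": 0.14,"dz": 0,"yaw": 0.051},
    {"dx": 0.65,"dy": 0.14,"dz": 0,"yaw": 0.051},
    {"dx": 0.65,"dy": 0.14,"dz": 0,"yaw": 0.051},
  ],
)

```text
time: 12.35
eef_pos: [0.4808, -0.0468, 0.3653]
tool_rot: [-2.22, -2.222, -0.001]
ft_force: [0.6, -0.5, -0.7]
grip_width: 0.0852
```

Run:
```python
from h import *
go(.46,0.28,.37,90)
```

```text
from [ 0.4808 -0.0468  0.3653] phi 90.05 F [ 0.6 -0.5 -0.7] w 0.0852 t 12.35
dx 0.5448 dy -0.0341 dz -0.0076 yaw 0.0004  rows~7
```

Emit:
servo_tool(
  moves=[
    {"dx": 0.3,"dy": 0,"dz": -0.01,"yaw": 0},
    {"dx": 0.3,"dy": 0,"dz": -0.01,"yaw": 0},
    {"dx": 0.3,"dy": 0,"dz": -0.01,"yaw": 0},
    {"dx": 0.54,"dy": -0.03,"dz": -0.01,"yaw": 0},
    {"dx": 0.54,"dy": -0.03,"dz": -0.01,"yaw": 0},
  ],
)

```text
time: 12.85
eef_pos: [0.47, 0.2024, 0.3708]
tool_rot: [-2.22, -2.222, 0.0]
ft_force: [0.4, -0.4, 0.5]
grip_width: 0.0853
```

Emit:
servo_tool(
  moves=[
    {"dx": 0.13,"dy": -0.06,"dz": 0,"yaw": 0},
    {"dx": 0.13,"dy": -0.06,"dz": 0,"yaw": 0},
    {"dx": 0.13,"dy": -0.06,"dz": 0,"yaw": 0},
    {"dx": 0.13,"dy": -0.06,"dz": 0,"yaw": 0},
    {"dx": 0.13,"dy": -0.06,"dz": 0,"yaw": 0},
  ],
)

```text
time: 13.35
eef_pos: [0.4352, 0.2772, 0.3708]
tool_rot: [2.222, 2.22, -0.001]
ft_force: [0.1, -0.6, 0.0]
grip_width: 0.0852
```

Run:
```python
from h import *
st()
s=snap('wrist'); cv2.imwrite('pics/w11.png',s['color']); np.savez('w11.npz',**s)
H,S,V=hsv(s); P=cloud(s); z=P[...,2]
print('mat');prect(s,(H>100)&(H<120)&(S>150),.003,1000)
print('white');prect(s,(S<40)&(V>180)&(abs(z-.013)<.005),.013,1000)
print('yellow+white');prect(s,((S<40)&(V>180)|(H>20)&(H<33)&(S>150))&(z>.008)&(z<.03),.013,1000)
```

```text
t 13.35 p [0.4352 0.2772 0.3708] xax [ 0.001  1.    -0.001] yax [ 1.    -0.001 -0.   ] zax [-0.    -0.001 -1.   ] F [ 0.1 -0.6  0. ] w 0.0852 q [-0.69  0.06  0.08  1.83 -0.    1.26  0.95]
mat
px [371. 154.] A 5578 c [458.9 367.7] dim [136.7 186.2] head 177.57
px [287. 269.] A 10772 c [538.8 336.2] dim [174.2 227.6] head 177.57
white
px [334. 154.] A 2995 c [414.2 337.2] dim [ 37.4 141.3] head 85.31
px [317. 234.] A 3047 c [515.1 346.8] dim [ 37.  141.5] head 78.98
yellow+white
px [328. 152.] A 4668 c [415.2 336.7] dim [ 52.  149.1] head 85.18
px [317. 233.] A 4415 c [516.5 346.1] dim [ 56.8 149.2] head 78.92
```

View pics/w11.png

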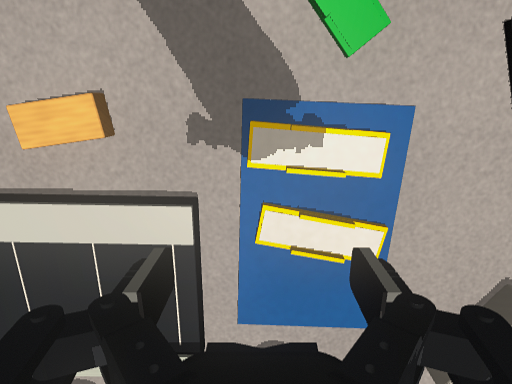

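Run:
```python
from h import *
go(.5151,0.3468,.30,-11)
```

```text
from [0.4353 0.277  0.3709] phi 89.91 F [ 0.2 -0.2  0.3] w 0.0854 t 13.4
dx 0.1166 dy 0.1328 dz 0.1182 yaw 0.8409  rows~12
```

Emit:
servo_tool(
  moves=[
    {"dx": 0.1166,"dy": 0.1328,"dz": 0,"yaw": 0.841},
    {"dx": 0.1166,"dy": 0.1328,"dz": 0,"yaw": 0.841},
    {"dx": 0.1166,"dy": 0.1328,"dz": 0,"yaw": 0.841},
    {"dx": 0.1166,"dy": 0.1328,"dz": 0,"yaw": 0.841},
    {"dx": 0.1166,"dy": 0.1328,"dz": 0,"yaw": 0.841},
  ],
)

```text
time: 13.9
eef_pos: [0.5155, 0.3473, 0.3704]
tool_rot: [2.885, 1.242, -0.001]
ft_force: [0.6, -0.2, 0.6]
grip_width: 0.0855
```

Run:
```python
from h import *
go(.5151,0.3468,.30,-11)
```

```text
from [0.5155 0.3473 0.3704] phi 46.58 F [ 0.6 -0.2  0.6] w 0.0855 t 13.9
dx -0.0009 dy -0.0000 dz 0.1174 yaw 0.4798  rows~7
```

Emit:
servo_tool(
  moves=[
    {"dx": 0,"dy": 0,"dz": 0.05,"yaw": 0.48},
    {"dx": 0,"dy": 0,"dz": 0.1,"yaw": 0.48},
    {"dx": 0,"dy": 0,"dz": 0.117,"yaw": 0.48},
    {"dx": 0,"dy": 0,"dz": 0.117,"yaw": 0.48},
    {"dx": 0,"dy": 0,"dz": 0.117,"yaw": 0.48},
  ],
)

```text
time: 14.4
eef_pos: [0.515, 0.3468, 0.3002]
tool_rot: [3.139, 0.098, -0.001]
ft_force: [0.3, 0.9, -0.3]
grip_width: 0.0854
```

Emit:
servo_tool(
  moves=[
    {"dx": 0,"dy": 0,"dz": 0,"yaw": 0.118},
    {"dx": 0,"dy": 0,"dz": 0,"yaw": 0.118},
    {"dx": 0,"dy": 0,"dz": 0,"yaw": 0.118},
    {"dx": 0,"dy": 0,"dz": 0,"yaw": 0.118},
  ],
)

```text
time: 14.8
eef_pos: [0.5147, 0.3476, 0.301]
tool_rot: [3.129, -0.274, 0.001]
ft_force: [0.3, -0.7, -0.2]
grip_width: 0.0854
```

Run:
```python
from h import *
go(.5151,0.3468,.178,-11)
s=snap('wrist'); cv2.imwrite('pics/w12.png',s['color'])
```

```text
from [0.5147 0.3476 0.301 ] phi -10.0 F [ 0.3 -0.7 -0.2] w 0.0854 t 14.8
dx 0.0008 dy 0.0012 dz 0.2050 yaw 0.0083  rows~3
```

View pics/w12.png

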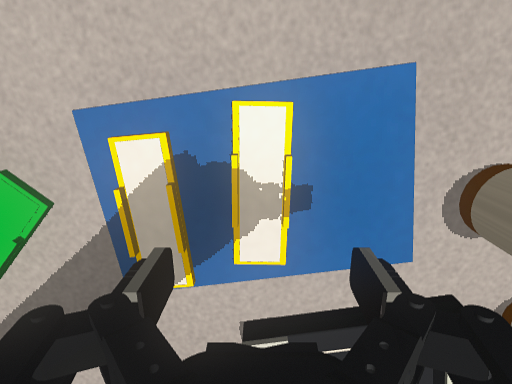

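Run:
```python
from h import *
s=snap('wrist'); H,S,V=hsv(s); z=cloud(s)[...,2]
prect(s,((S<40)&(V>100)|(H>20)&(H<33)&(S>150))&(z>.008)&(z<.03),.013,1000)
go(.5151,0.3468,.178,-11)
```

```text
px [261. 180.] A 9065 c [515.7 347. ] dim [ 51.6 149.5] head 78.37
px [151. 201.] A 7317 c [412.9 337.8] dim [ 57.1 149.7] head 85.13
from [0.5144 0.348  0.301 ] phi -10.0 F [ 0.1 -0.7 -0.2] w 0.0857 t 14.9
dx 0.0014 dy 0.0019 dz 0.2050 yaw 0.0083  rows~3
```

Emit:
servo_tool(
  moves=[
    {"dx": 0.0015,"dy": 0.0015,"dz": 0.08,"yaw": 0.01},
    {"dx": 0.0015,"dy": 0.0015,"dz": 0.15,"yaw": 0.01},
    {"dx": 0.0015,"dy": 0.0015,"dz": 0.19,"yaw": 0.01},
    {"dx": 0.0015,"dy": 0.0015,"dz": 0.205,"yaw": 0.01},
    {"dx": 0.0015,"dy": 0.0015,"dz": 0.205,"yaw": 0.01},
  ],
)

```text
time: 15.4
eef_pos: [0.5146, 0.3472, 0.1769]
tool_rot: [3.125, -0.307, -0.002]
ft_force: [0.6, -0.7, 1.1]
grip_width: 0.0853
```

Run:
```python
from h import *
go(.5153,0.3469,.178,-11.2)
s=snap('side'); cv2.imwrite('pics/s13.png',cv2.resize(s['color'][130:260,160:340],None,fx=4,fy=4))
```

```text
from [0.5146 0.3472 0.1769] phi -11.22 F [ 0.6 -0.7  1.1] w 0.0853 t 15.4
dx 0.0012 dy 0.0002 dz -0.0018 yaw -0.0002  rows~1
```

Emit:
servo_tool(
  moves=[
    {"dx": 0,"dy": 0,"dz": 0,"yaw": 0},
    {"dx": 0,"dy": 0,"dz": 0,"yaw": 0},
    {"dx": 0,"dy": 0,"dz": 0,"yaw": 0},
    {"dx": 0,"dy": 0,"dz": 0,"yaw": 0},
    {"dx": 0,"dy": 0,"dz": 0,"yaw": 0},
  ],
  claw=1,
)

```text
time: 15.95
eef_pos: [0.5156, 0.3481, 0.18]
tool_rot: [-3.124, 0.307, -0.003]
ft_force: [-0.8, 0.7, 5.9]
grip_width: 0.0484
```

Emit:
servo_tool(
  moves=[
    {"dx": 0,"dy": 0,"dz": 0,"yaw": 0},
    {"dx": 0,"dy": 0,"dz": 0,"yaw": 0},
    {"dx": 0,"dy": 0,"dz": -0.02,"yaw": 0},
    {"dx": 0,"dy": 0,"dz": -0.06,"yaw": 0},
    {"dx": 0,"dy": 0,"dz": -0.06,"yaw": 0},
  ],
)

```text
time: 16.45
eef_pos: [0.5161, 0.3482, 0.2175]
tool_rot: [-3.122, 0.307, -0.007]
ft_force: [0.9, 0.1, -1.0]
grip_width: 0.0486
```

Run:
```python
from h import *
st()
s=snap('wrist'); cv2.imwrite('pics/w14.png',s['color'])
s=snap('side'); cv2.imwrite('pics/s14.png',cv2.resize(s['color'][130:260,160:340],None,fx=4,fy=4))
```

```text
t 16.45 p [0.5161 0.3482 0.2175] xax [ 0.981 -0.195  0.004] yax [-0.195 -0.981 -0.005] zax [ 0.005  0.004 -1.   ] F [ 0.9  0.1 -1. ] w 0.0486 q [-0.86  0.42  0.27  1.73 -0.13  1.   -0.73]
```

View pics/w14.png

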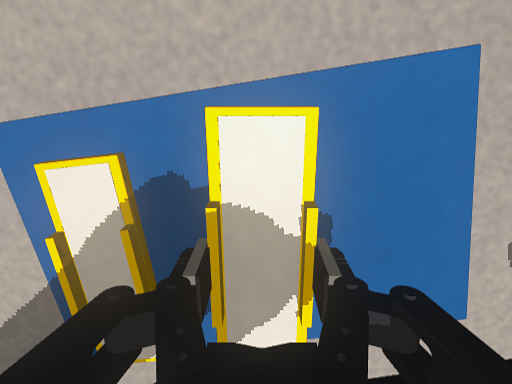

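View pics/s14.png

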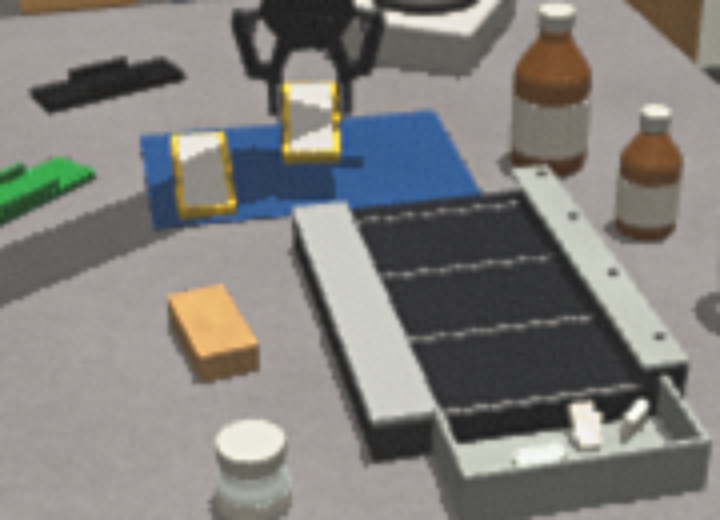

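Emit:
servo_tool(
  moves=[
    {"dx": 0,"dy": 0,"dz": -0.08,"yaw": 0},
    {"dx": 0,"dy": 0,"dz": -0.13,"yaw": -0.07},
    {"dx": 0,"dy": 0,"dz": -0.15,"yaw": -0.14},
    {"dx": 0,"dy": 0,"dz": -0.15,"yaw": -0.21},
    {"dx": 0,"dy": 0,"dz": -0.15,"yaw": -0.28},
  ],
)

```text
time: 17.05
eef_pos: [0.5145, 0.3474, 0.3032]
tool_rot: [3.08, 0.619, -0.002]
ft_force: [0.5, 0.1, -1.1]
grip_width: 0.0486
```

Run:
```python
from h import *
go(.577,0.0402,.31,89)
```

```text
from [0.5145 0.3474 0.3032] phi 22.71 F [ 0.5  0.1 -1.1] w 0.0486 t 17.05
dx -0.1017 dy 0.5125 dz -0.0112 yaw -0.5524  rows~8
```

Emit:
servo_tool(
  moves=[
    {"dx": 0,"dy": 0,"dz": -0.06,"yaw": -0.07},
    {"dx": 0,"dy": 0,"dz": -0.1,"yaw": -0.14},
    {"dx": 0,"dy": 0,"dz": -0.1,"yaw": -0.21},
    {"dx": -0.02,"dy": 0.1,"dz": -0.1,"yaw": -0.28},
    {"dx": -0.035,"dy": 0.18,"dz": -0.1,"yaw": -0.35},
  ],
)

```text
time: 17.55
eef_pos: [0.5335, 0.2511, 0.3623]
tool_rot: [-2.653, -1.682, 0.004]
ft_force: [0.8, -2.1, -1.9]
grip_width: 0.0483
```

Run:
```python
from h import *
go(.577,0.0402,.355,89)
```

```text
from [0.5335 0.2511 0.3623] phi 64.75 F [ 0.8 -2.1 -1.9] w 0.0483 t 17.55
dx -0.2870 dy 0.2156 dz 0.0124 yaw -0.2021  rows~5
```

Emit:
servo_tool(
  moves=[
    {"dx": -0.285,"dy": 0.21,"dz": 0.012,"yaw": -0.202},
    {"dx": -0.285,"dy": 0.21,"dz": 0.012,"yaw": -0.202},
    {"dx": -0.285,"dy": 0.21,"dz": 0.012,"yaw": -0.202},
    {"dx": -0.285,"dy": 0.21,"dz": 0.012,"yaw": -0.202},
    {"dx": -0.285,"dy": 0.21,"dz": 0.012,"yaw": -0.202},
  ],
)

```text
time: 18.05
eef_pos: [0.573, 0.0354, 0.3553]
tool_rot: [2.259, 2.181, -0.006]
ft_force: [0.2, -0.2, -2.3]
grip_width: 0.0486
```

Run:
```python
from h import *
go(.577,0.0402,.24,89)
s=snap('wrist'); cv2.imwrite('pics/w15.png',s['color']); np.savez('w15.npz',**s)
```

```text
from [0.573  0.0354 0.3553] phi 87.98 F [ 0.2 -0.2 -2.3] w 0.0486 t 18.05
dx 0.0089 dy 0.0067 dz 0.1921 yaw -0.0085  rows~3
```

View pics/w15.png

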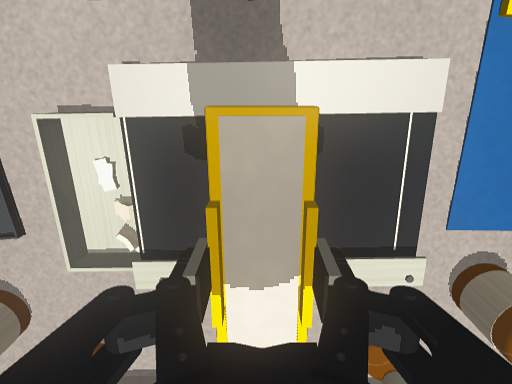

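Run:
```python
from h import *
s=dict(np.load('w15.npz')); H,S,V=hsv(s); z=cloud(s)[...,2]
print('plate z',np.nanmedian(z[112:200,230:290]))
zp=np.nanmedian(z[112:200,230:290])
print('near end',np.round(cast(s,[(206,107),(262,107),(319,107)],zp)*1000,1))
prect(s,(abs(z-.036)<.004)&(V>70)&(S<60)&(np.arange(384)[:,None]<120),.036,3000)
print('lines',np.round(cast(s,[(122,118),(143,252),(411,113),(396,250)],.03)*1000,1)[:,:2])
print('lip edge',np.round(cast(s,[(134,262),(424,258)],.0495)*1000,1)[:,:2])
print('step in edge',np.round(cast(s,[(117,118),(443,112)],.036)*1000,1)[:,:2])
```

```text
plate z 0.1886766603950123
near end [[500.8  13.5 188.7]
 [501.7  37.5 188.7]
 [502.5  62.  188.7]]
px [278.  86.] A 16763 c [489.4  29.1] dim [ 45.1 344.8] head 88.97
lines [[511.4 -95.3]
 [652.3 -96.7]
 [516.1 176.2]
 [658.8 175.9]]
lip edge [[653.2 -98.7]
 [658.2 196. ]]
step in edge [[510.9 -97.2]
 [515.9 202.5]]
```

Emit:
servo_tool(
  moves=[
    {"dx": 0.0075,"dy": 0,"dz": 0.08,"yaw": -0.0085},
    {"dx": 0.0075,"dy": 0,"dz": 0.15,"yaw": -0.0085},
    {"dx": 0.0075,"dy": 0,"dz": 0.185,"yaw": -0.0085},
    {"dx": 0.0075,"dy": 0,"dz": 0.185,"yaw": -0.0085},
    {"dx": 0.0075,"dy": 0,"dz": 0.185,"yaw": -0.0085},
  ],
)

```text
time: 18.6
eef_pos: [0.5732, 0.0467, 0.2454]
tool_rot: [-2.232, -2.21, 0.002]
ft_force: [0.2, 0.1, -2.2]
grip_width: 0.0481
```

Run:
```python
from h import *
go(.577,0.0402,.2135,89.03)
s=snap('wrist'); cv2.imwrite('pics/w16.png',s['color']); np.savez('w16.npz',**s)
s2=snap('scene'); cv2.imwrite('pics/s16.png',cv2.resize(s2['color'][150:290,170:330],None,fx=4,fy=4))
```

```text
from [0.5732 0.0467 0.2454] phi 89.42 F [ 0.2  0.1 -2.2] w 0.0481 t 18.6
dx -0.0107 dy 0.0066 dz 0.0532 yaw 0.0033  rows~1
```

View pics/w16.png

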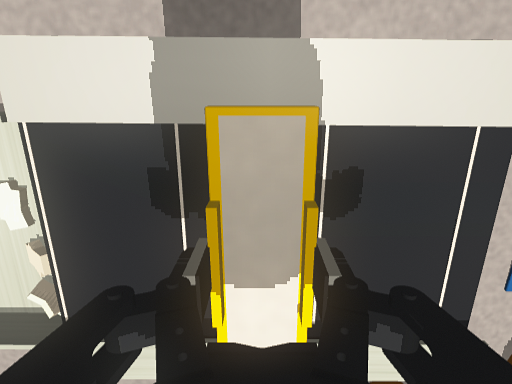

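View pics/s16.png

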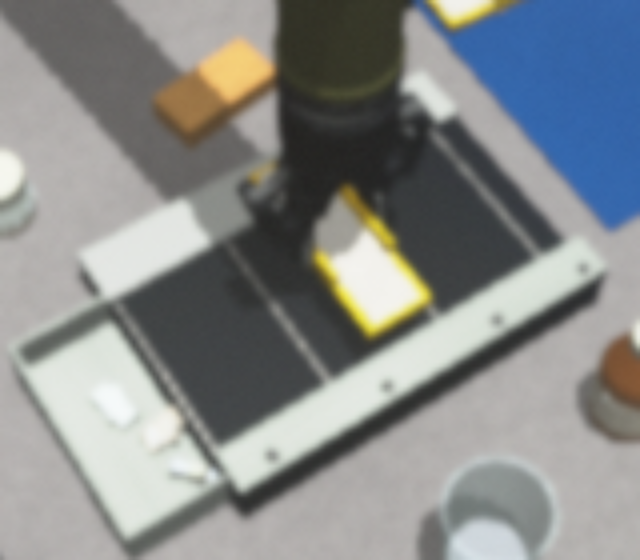

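Run:
```python
from h import *
s=dict(np.load('w16.npz')); z=cloud(s)[...,2]
zp=np.nanmedian(z[116:200,230:290]); print(zp)
print('near end',np.round(cast(s,[(206,107),(262,107),(319,107)],zp)*1000,1))
print('lines',np.round(cast(s,[(178,125),(184,240),(327,126),(321,240),(479,127),(443,300),(24,123),(60,310)],.03)*1000,1)[:,:2])
print('step in edge',np.round(cast(s,[(60,123),(440,126)],.036)*1000,1)[:,:2])
go(.577,0.0402,.2135,89.03)
```

```text
0.0787903128923697
near end [[501.7  23.5  78.8]
 [501.9  47.5  78.8]
 [502.2  72.   78.8]]
lines [[513.1  -2.5]
 [588.3  -5.3]
 [514.5  86.1]
 [589.2  86.2]
 [516.  176.7]
 [637.2 175.6]
 [511.1 -93.8]
 [643.2 -99.7]]
step in edge [[510.9 -68.5]
 [514.6 149.9]]
from [0.5741 0.0466 0.2474] phi 89.42 F [-0.1  0.7 -0.7] w 0.0482 t 18.7
dx -0.0107 dy 0.0048 dz 0.0564 yaw 0.0032  rows~1
```

Emit:
servo_tool(
  moves=[
    {"dx": -0.0105,"dy": -0.0015,"dz": 0.025,"yaw": 0.0032},
    {"dx": -0.0105,"dy": -0.0015,"dz": 0.045,"yaw": 0.0032},
    {"dx": -0.0105,"dy": -0.0015,"dz": 0.05,"yaw": 0.0032},
    {"dx": -0.0105,"dy": -0.0015,"dz": 0.05,"yaw": 0.0032},
    {"dx": -0.0105,"dy": -0.0015,"dz": 0.05,"yaw": 0.0032},
  ],
)

```text
time: 19.2
eef_pos: [0.5724, 0.0403, 0.2158]
tool_rot: [2.24, 2.202, 0.0]
ft_force: [-0.3, -0.6, -2.4]
grip_width: 0.0482
```

Run:
```python
from h import *
go(.5732,0.0404,.2135,89.03)
```

```text
from [0.5724 0.0403 0.2158] phi 89.03 F [-0.3 -0.6 -2.4] w 0.0482 t 19.2
dx 0.0003 dy 0.0014 dz 0.0039 yaw -0.0000  rows~1
```

Emit:
servo_tool(
  moves=[
    {"dx": 0,"dy": 0.0012,"dz": 0.003,"yaw": 0},
    {"dx": 0,"dy": 0.0012,"dz": 0.006,"yaw": 0},
    {"dx": 0,"dy": 0.0012,"dz": 0.006,"yaw": 0},
  ],
)

```text
time: 19.5
eef_pos: [0.5735, 0.0402, 0.2128]
tool_rot: [2.24, 2.202, 0.002]
ft_force: [0.2, -0.8, 1.4]
grip_width: 0.0486
```

Run:
```python
from h import *
st()
s=snap('wrist'); z=cloud(s)[...,2]; print(np.nanmedian(z[116:140,230:290]),np.nanmedian(z[180:200,230:290]))
s2=snap('side'); cv2.imwrite('pics/s17.png',cv2.resize(s2['color'][150:260,220:340],None,fx=5,fy=5))
```

```text
t 19.5 p [0.5735 0.0402 0.2128] xax [0.017 1.    0.   ] yax [ 1.    -0.017  0.001] zax [ 0.001  0.    -1.   ] F [ 0.2 -0.8  1.4] w 0.0486 q [-0.33  0.34  0.25  1.85 -0.1   0.96  1.52]
0.04636930795077905 0.04628088644976543
```

View pics/s17.png

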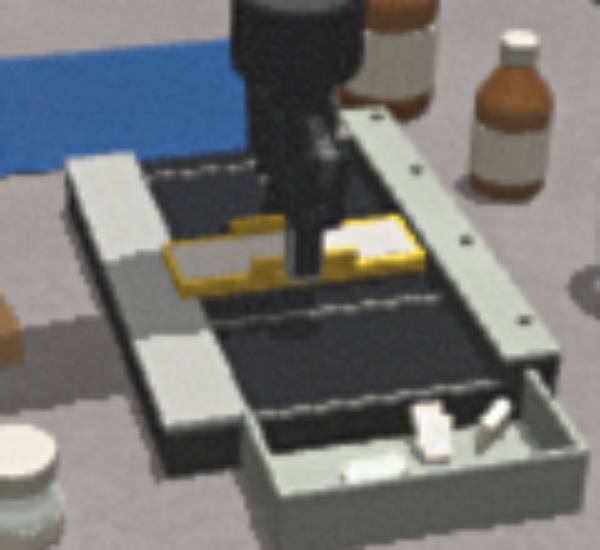

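Emit:
servo_tool(
  moves=[
    {"dx": 0,"dy": 0,"dz": 0,"yaw": 0},
    {"dx": 0,"dy": 0,"dz": 0,"yaw": 0},
    {"dx": 0,"dy": 0,"dz": 0,"yaw": 0},
    {"dx": 0,"dy": 0,"dz": 0,"yaw": 0},
  ],
  claw=0.3,
)

```text
time: 20.0
eef_pos: [0.573, 0.0401, 0.2122]
tool_rot: [-2.24, -2.202, 0.0]
ft_force: [0.5, 0.2, -0.2]
grip_width: 0.0598
```

Run:
```python
from h import *
st()
s=snap('wrist'); cv2.imwrite('pics/w18.png',s['color']); P=cloud(s); z=P[...,2]
for r in (116,140,170,200): print(r,np.nanmedian(P[r-4:r+4,235:285],axis=(0,1)))
s2=snap('side'); cv2.imwrite('pics/s18.png',cv2.resize(s2['color'][150:260,220:340],None,fx=5,fy=5))
```

```text
t 20.0 p [0.573  0.0401 0.2122] xax [0.017 1.    0.   ] yax [ 1.    -0.017 -0.   ] zax [-0.  0. -1.] F [ 0.5  0.2 -0.2] w 0.0598 q [-0.33  0.34  0.25  1.85 -0.1   0.96  1.52]
116 [0.50541464 0.04019014 0.0463135 ]
140 [0.51566219 0.04039533 0.04620107]
170 [0.52944156 0.03993186 0.04558882]
200 [0.54406603 0.03965735 0.04499112]
```

View pics/s18.png

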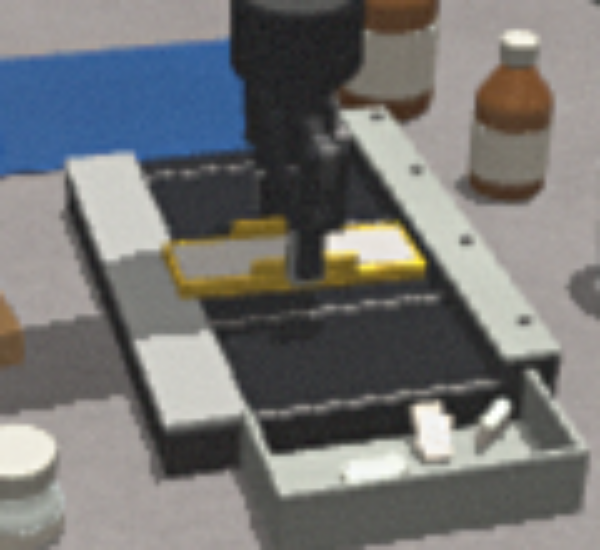

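View pics/w18.png

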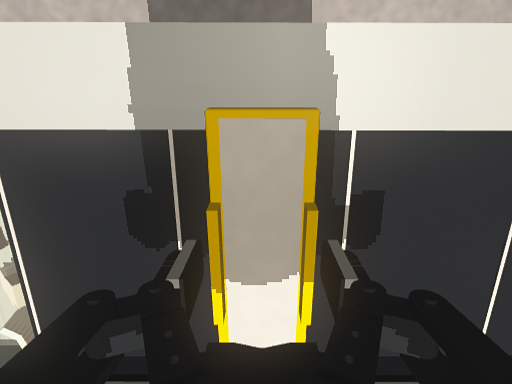

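Emit:
servo_tool(
  moves=[
    {"dx": 0,"dy": 0,"dz": 0,"yaw": 0},
    {"dx": 0,"dy": 0,"dz": 0,"yaw": 0},
    {"dx": 0,"dy": 0,"dz": 0,"yaw": 0},
    {"dx": 0,"dy": 0,"dz": 0,"yaw": 0},
    {"dx": 0,"dy": 0,"dz": 0,"yaw": 0},
  ],
  claw=1,
)

```text
time: 20.6
eef_pos: [0.5732, 0.0401, 0.2126]
tool_rot: [2.24, 2.202, 0.001]
ft_force: [-0.9, -0.7, 4.1]
grip_width: 0.0486
```

Emit:
servo_tool(
  moves=[
    {"dx": 0,"dy": 0.005,"dz": 0,"yaw": 0},
    {"dx": 0,"dy": 0.01,"dz": 0,"yaw": 0},
    {"dx": 0,"dy": 0.015,"dz": 0,"yaw": 0},
    {"dx": 0,"dy": 0.0225,"dz": 0,"yaw": 0},
    {"dx": 0,"dy": 0.0225,"dz": 0,"yaw": 0},
  ],
)

```text
time: 21.1
eef_pos: [0.5864, 0.0401, 0.2119]
tool_rot: [-2.24, -2.202, 0.001]
ft_force: [-0.9, 0.8, 0.5]
grip_width: 0.0483
```

Run:
```python
from h import *
st()
s=snap('wrist'); cv2.imwrite('pics/w19.png',s['color']); P=cloud(s); z=P[...,2]
for r in (116,140,170,200): print(r,np.nanmedian(P[r-4:r+4,235:285],axis=(0,1)))
```

```text
t 21.1 p [0.5864 0.0401 0.2119] xax [0.017 1.    0.   ] yax [ 1.    -0.017 -0.001] zax [-0.001  0.    -1.   ] F [-0.9  0.8  0.5] w 0.0483 q [-0.32  0.36  0.25  1.82 -0.11  0.97  1.52]
116 [0.51880679 0.04012182 0.04481054]
140 [0.52911152 0.04032033 0.04480385]
170 [0.54285911 0.04007357 0.044399  ]
200 [0.55765018 0.03960385 0.04385976]
```

View pics/w19.png

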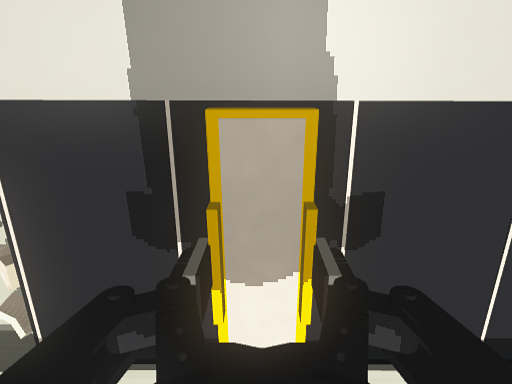

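Emit:
servo_tool(
  moves=[
    {"dx": 0,"dy": 0,"dz": 0.003,"yaw": 0},
    {"dx": 0,"dy": 0,"dz": 0.006,"yaw": 0},
    {"dx": 0,"dy": 0,"dz": 0.006,"yaw": 0},
  ],
)

```text
time: 21.45
eef_pos: [0.5861, 0.04, 0.2093]
tool_rot: [-2.239, -2.202, 0.001]
ft_force: [-6.1, 1.2, 9.4]
grip_width: 0.0482
```

Emit:
servo_tool(
  moves=[
    {"dx": 0,"dy": 0,"dz": 0,"yaw": 0},
    {"dx": 0,"dy": 0,"dz": 0,"yaw": 0},
    {"dx": 0,"dy": 0,"dz": 0,"yaw": 0},
    {"dx": 0,"dy": 0,"dz": 0,"yaw": 0},
  ],
  claw=0.3,
)

```text
time: 21.85
eef_pos: [0.5864, 0.0399, 0.2082]
tool_rot: [-2.24, -2.202, 0.0]
ft_force: [-0.2, 0.2, 0.9]
grip_width: 0.0598
```

Run:
```python
from h import *
st()
s=snap('wrist'); cv2.imwrite('pics/w20.png',s['color']); P=cloud(s); z=P[...,2]
for r in (116,140,170,200): print(r,np.nanmedian(P[r-4:r+4,235:285],axis=(0,1)))
```

```text
t 21.85 p [0.5864 0.0399 0.2082] xax [ 0.017  1.    -0.   ] yax [ 1.    -0.017 -0.   ] zax [-0. -0. -1.] F [-0.2  0.2  0.9] w 0.0598 q [-0.32  0.37  0.25  1.82 -0.11  0.96  1.52]
116 [0.51903296 0.0399048  0.04008669]
140 [0.52935754 0.04008176 0.04043715]
170 [0.54310203 0.03964463 0.04043314]
200 [0.55770373 0.03937747 0.04031997]
```

View pics/w20.png

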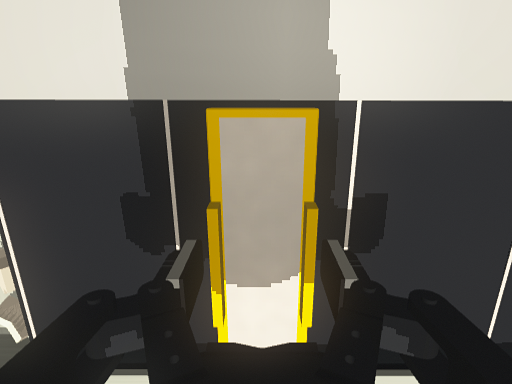

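Run:
```python
from h import *
s=snap('wrist')
print('near',np.round(cast(s,[(208,109),(262,109),(318,109)],.040)*1000,1)[:,:2],'step',np.round(cast(s,[(20,100),(262,100.5),(480,101)],.036)*1000,1)[:,:2],'lines',np.round(cast(s,[(166,102),(177,245),(359,102),(346,245)],.03)*1000,1)[:,:2])
```

```text
near [[515.9  17.7]
 [516.3  41.2]
 [516.7  65.6]] step [[510.8 -66.3]
 [512.8  41.3]
 [514.6 138.3]] lines [[512.8  -3.3]
 [586.3  -5.5]
 [514.2  86.3]
 [587.8  85.2]]
```

Emit:
servo_tool(
  moves=[
    {"dx": 0,"dy": 0,"dz": -0.03,"yaw": 0},
    {"dx": 0,"dy": 0,"dz": -0.08,"yaw": 0},
    {"dx": 0,"dy": 0,"dz": -0.16,"yaw": 0},
    {"dx": 0,"dy": 0,"dz": -0.24,"yaw": 0},
    {"dx": 0,"dy": 0,"dz": -0.26,"yaw": 0},
  ],
  claw=0,
)

```text
time: 22.45
eef_pos: [0.588, 0.0397, 0.371]
tool_rot: [2.236, 2.198, 0.013]
ft_force: [1.1, -0.5, 0.6]
grip_width: 0.0851
```

Run:
```python
from h import *
go(.4135,.3375,.37,-4.8)
s2=snap('side'); cv2.imwrite('pics/s21.png',cv2.resize(s2['color'][130:360,180:400],None,fx=2.6,fy=2.6))
```

```text
from [0.588  0.0397 0.371 ] phi 89.01 F [ 1.1 -0.5  0.6] w 0.0851 t 22.45
dx 0.4913 dy -0.2994 dz -0.0004 yaw 0.7818  rows~11
```

View pics/s21.png

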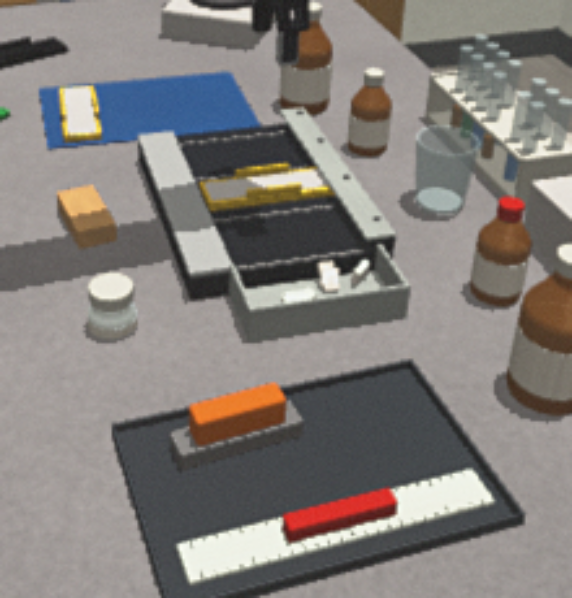

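Emit:
servo_tool(
  moves=[
    {"dx": 0.491,"dy": -0.3,"dz": 0,"yaw": 0.78},
    {"dx": 0.491,"dy": -0.3,"dz": 0,"yaw": 0.78},
    {"dx": 0.491,"dy": -0.3,"dz": 0,"yaw": 0.78},
    {"dx": 0.491,"dy": -0.3,"dz": 0,"yaw": 0.78},
    {"dx": 0.491,"dy": -0.3,"dz": 0,"yaw": 0.78},
  ],
)

```text
time: 23.0
eef_pos: [0.4724, 0.2342, 0.363]
tool_rot: [-2.843, -1.336, 0.003]
ft_force: [1.0, 1.0, -0.1]
grip_width: 0.0853
```

Run:
```python
from h import *
go(.4135,.3375,.33,-4.8)
```

```text
from [0.4724 0.2342 0.363 ] phi 50.33 F [ 1.   1.  -0.1] w 0.0853 t 23.0
dx 0.0701 dy -0.1854 dz 0.0550 yaw 0.4594  rows~7
```

Emit:
servo_tool(
  moves=[
    {"dx": 0.066,"dy": -0.177,"dz": 0.05,"yaw": 0.46},
    {"dx": 0.066,"dy": -0.177,"dz": 0.05,"yaw": 0.46},
    {"dx": 0.066,"dy": -0.177,"dz": 0.05,"yaw": 0.46},
    {"dx": 0.066,"dy": -0.177,"dz": 0.05,"yaw": 0.46},
    {"dx": 0.066,"dy": -0.177,"dz": 0.05,"yaw": 0.46},
  ],
)

```text
time: 23.5
eef_pos: [0.4155, 0.3318, 0.3324]
tool_rot: [3.13, 0.25, -0.004]
ft_force: [0.8, -1.1, -0.4]
grip_width: 0.0858
```

Emit:
servo_tool(
  moves=[
    {"dx": 0,"dy": 0,"dz": 0.05,"yaw": 0.09},
    {"dx": 0,"dy": 0,"dz": 0.05,"yaw": 0.09},
    {"dx": 0,"dy": 0,"dz": 0.05,"yaw": 0.09},
    {"dx": 0,"dy": 0,"dz": 0.05,"yaw": 0.09},
  ],
)

```text
time: 23.9
eef_pos: [0.4168, 0.3309, 0.304]
tool_rot: [3.141, -0.039, -0.001]
ft_force: [0.8, -0.3, -0.2]
grip_width: 0.0856
```

Run:
```python
from h import *
s=snap('wrist'); H,S,V=hsv(s); z=cloud(s)[...,2]; cv2.imwrite('pics/w22.png',s['color'])
prect(s,((S<40)&(V>100)|(H>20)&(H<33)&(S>150))&(z>.008)&(z<.03),.013,1000)
go(.4132,0.3377,.178,-4.8)
```

```text
px [258. 171.] A 9021 c [414.4 337.4] dim [ 51.8 149.3] head 85.23
from [0.4169 0.3309 0.3044] phi -1.42 F [0.2 0.3 0.8] w 0.0855 t 23.95
dx -0.0064 dy -0.0111 dz 0.2107 yaw 0.0282  rows~3
```

Emit:
servo_tool(
  moves=[
    {"dx": -0.005,"dy": -0.011,"dz": 0.08,"yaw": 0.028},
    {"dx": -0.005,"dy": -0.011,"dz": 0.14,"yaw": 0.028},
    {"dx": -0.005,"dy": -0.011,"dz": 0.17,"yaw": 0.028},
    {"dx": -0.005,"dy": -0.011,"dz": 0.17,"yaw": 0.028},
    {"dx": -0.005,"dy": -0.011,"dz": 0.17,"yaw": 0.028},
  ],
)

```text
time: 24.45
eef_pos: [0.4145, 0.3379, 0.2034]
tool_rot: [-3.138, 0.132, -0.001]
ft_force: [0.1, 0.2, -0.4]
grip_width: 0.0857
```

Run:
```python
from h import *
go(.414,0.3375,.178,-4.8)
```

```text
from [0.4145 0.3379 0.2034] phi -4.82 F [ 0.1  0.2 -0.4] w 0.0857 t 24.45
dx -0.0007 dy 0.0007 dz 0.0423 yaw -0.0002  rows~1
```

Emit:
servo_tool(
  moves=[
    {"dx": -0.0007,"dy": 0.0007,"dz": 0.025,"yaw": 0},
    {"dx": -0.0007,"dy": 0.0007,"dz": 0.043,"yaw": 0},
    {"dx": -0.0007,"dy": 0.0007,"dz": 0.043,"yaw": 0},
    {"dx": -0.0007,"dy": 0.0007,"dz": 0.043,"yaw": 0},
  ],
)

```text
time: 24.85
eef_pos: [0.4139, 0.3375, 0.1776]
tool_rot: [-3.138, 0.132, -0.001]
ft_force: [0.3, 0.8, 0.4]
grip_width: 0.0852
```

Emit:
servo_tool(
  moves=[
    {"dx": 0,"dy": 0,"dz": 0,"yaw": 0},
    {"dx": 0,"dy": 0,"dz": 0,"yaw": 0},
    {"dx": 0,"dy": 0,"dz": 0,"yaw": 0},
    {"dx": 0,"dy": 0,"dz": 0,"yaw": 0},
    {"dx": 0,"dy": 0,"dz": 0,"yaw": 0},
  ],
  claw=1,
)

```text
time: 25.35
eef_pos: [0.414, 0.3376, 0.1777]
tool_rot: [-3.137, 0.132, -0.002]
ft_force: [-0.1, -0.6, 5.4]
grip_width: 0.0481
```

Emit:
servo_tool(
  moves=[
    {"dx": 0,"dy": 0,"dz": 0,"yaw": 0},
    {"dx": 0,"dy": 0,"dz": 0,"yaw": 0},
    {"dx": 0,"dy": 0,"dz": -0.02,"yaw": 0},
    {"dx": 0,"dy": 0,"dz": -0.06,"yaw": 0},
    {"dx": 0,"dy": 0,"dz": -0.06,"yaw": 0},
  ],
)

```text
time: 25.85
eef_pos: [0.4146, 0.338, 0.2157]
tool_rot: [-3.135, 0.133, -0.006]
ft_force: [0.8, 0.9, -0.9]
grip_width: 0.0483
```

Run:
```python
from h import *
st()
s=snap('wrist'); cv2.imwrite('pics/w23.png',s['color'])
go(.577,.13,.355,89.03)
```

```text
t 25.85 p [0.4146 0.338  0.2157] xax [ 0.996 -0.084  0.003] yax [-0.084 -0.996 -0.004] zax [ 0.004  0.004 -1.   ] F [ 0.8  0.9 -0.9] w 0.0483 q [-0.82  0.25  0.09  1.95 -0.03  0.94 -0.79]
from [0.4141 0.3377 0.2143] phi -4.83 F [-0.6  0.2 -1.1] w 0.0486 t 25.9
dx 0.3002 dy 0.3214 dz -0.2347 yaw -0.7822  rows~11
```

View pics/w23.png

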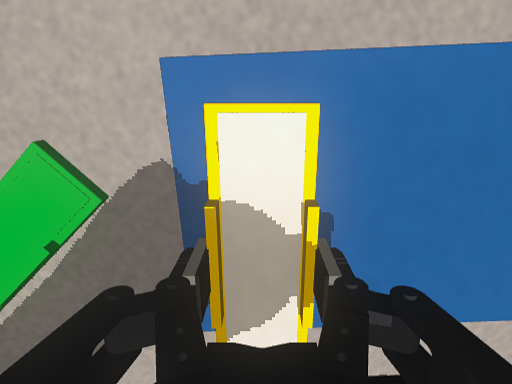

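Plate A is held squarely, with its top edge at row 104. Next I lift and turn it.

Emit:
servo_tool(
  moves=[
    {"dx": 0,"dy": 0,"dz": -0.08,"yaw": -0.07},
    {"dx": 0,"dy": 0,"dz": -0.15,"yaw": -0.14},
    {"dx": 0,"dy": 0,"dz": -0.22,"yaw": -0.21},
    {"dx": 0,"dy": 0,"dz": -0.235,"yaw": -0.28},
    {"dx": 0,"dy": 0,"dz": -0.235,"yaw": -0.35},
  ],
)

```text
time: 26.4
eef_pos: [0.4139, 0.3375, 0.3557]
tool_rot: [-2.973, -1.01, -0.005]
ft_force: [-0.4, -0.7, -1.7]
grip_width: 0.0486
```

Run:
```python
from h import *
go(.577,.13,.355,89.03)
```

```text
from [0.4139 0.3375 0.3557] phi 37.51 F [-0.4 -0.7 -1.7] w 0.0486 t 26.4
dx 0.0050 dy 0.4398 dz 0.0009 yaw -0.4293  rows~6
```

Emit:
servo_tool(
  moves=[
    {"dx": 0,"dy": 0.06,"dz": 0,"yaw": -0.07},
    {"dx": 0,"dy": 0.13,"dz": 0,"yaw": -0.14},
    {"dx": 0,"dy": 0.2,"dz": 0,"yaw": -0.21},
    {"dx": 0,"dy": 0.27,"dz": 0,"yaw": -0.28},
    {"dx": 0,"dy": 0.34,"dz": 0,"yaw": -0.35},
  ],
)

```text
time: 26.9
eef_pos: [0.5355, 0.1756, 0.3526]
tool_rot: [-2.438, -1.979, 0.003]
ft_force: [0.9, 0.4, -1.4]
grip_width: 0.0485
```

Run:
```python
from h import *
go(.574,.13,.355,89.03)
```

```text
from [0.5355 0.1756 0.3526] phi 78.14 F [ 0.9  0.4 -1.4] w 0.0485 t 26.9
dx -0.0612 dy 0.0784 dz -0.0042 yaw -0.0908  rows~2
```

Emit:
servo_tool(
  moves=[
    {"dx": -0.06,"dy": 0.075,"dz": 0,"yaw": -0.085},
    {"dx": -0.06,"dy": 0.075,"dz": 0,"yaw": -0.085},
    {"dx": -0.06,"dy": 0.075,"dz": 0.05,"yaw": -0.085},
    {"dx": -0.06,"dy": 0.075,"dz": 0.1,"yaw": -0.085},
    {"dx": -0.06,"dy": 0.075,"dz": 0.1,"yaw": -0.085},
  ],
)

```text
time: 27.4
eef_pos: [0.5692, 0.1316, 0.2881]
tool_rot: [-2.257, -2.178, 0.015]
ft_force: [-0.6, 0.4, -1.0]
grip_width: 0.0484
```

Emit:
servo_tool(
  moves=[
    {"dx": 0,"dy": 0,"dz": 0.04,"yaw": 0},
    {"dx": 0,"dy": 0,"dz": 0.07,"yaw": 0},
    {"dx": 0,"dy": 0,"dz": 0.07,"yaw": 0},
    {"dx": 0,"dy": 0,"dz": 0.07,"yaw": 0},
  ],
)

```text
time: 27.8
eef_pos: [0.5717, 0.1325, 0.2526]
tool_rot: [-2.26, -2.182, -0.0]
ft_force: [0.4, -0.1, -0.0]
grip_width: 0.049
```

Run:
```python
from h import *
s=snap('wrist'); cv2.imwrite('pics/w24.png',s['color']); np.savez('w24.npz',**s)
go(.574,.13,.2175,89.03)
```

```text
from [0.5721 0.1326 0.2532] phi 87.99 F [-0.6  0.  -0.9] w 0.0486 t 27.85
dx -0.0042 dy 0.0033 dz 0.0595 yaw -0.0087  rows~1
```

View pics/w24.png

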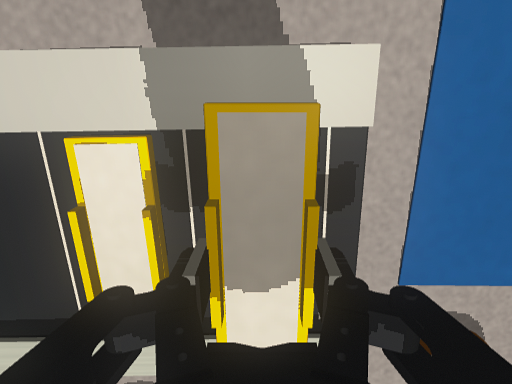

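Run:
```python
from h import *
s=dict(np.load('w24.npz')); z=cloud(s)[...,2]
zp=np.nanmedian(z[116:200,230:290]); zn=np.nanmedian(z[112:125,230:290]); print(zp,zn)
print('near end',np.round(cast(s,[(204,103),(262,103),(320,103)],zp)*1000,1))
print('lines',np.round(cast(s,[(184,129),(191,235),(330,128),(326,230),(38,132),(76,310)],.03)*1000,1)[:,:2])
print('step in edge',np.round(cast(s,[(60,132),(350,127)],.036)*1000,1)[:,:2])
print('plate2 near',np.round(cast(s,[(65,139),(150,137)],.04)*1000,1)[:,:2])
```

```text
0.08814346579183799 0.08811161435650885
near end [[498.2 110.9  88.1]
 [499.1 135.3  88.1]
 [499.9 159.7  88.1]]
lines [[513.8  86.6]
 [585.7  83.4]
 [516.3 176.9]
 [585.2 176.5]
 [512.5  -4.3]
 [644.3  -9.3]]
step in edge [[512.5  13.3]
 [515.5 187.6]]
plate2 near [[516.3  17.9]
 [516.9  68.5]]
```

Emit:
servo_tool(
  moves=[
    {"dx": -0.004,"dy": 0.0068,"dz": 0.03,"yaw": -0.0087},
    {"dx": -0.004,"dy": 0.0068,"dz": 0.05,"yaw": -0.0087},
    {"dx": -0.004,"dy": 0.0068,"dz": 0.06,"yaw": -0.0087},
    {"dx": -0.004,"dy": 0.0068,"dz": 0.06,"yaw": -0.0087},
    {"dx": -0.004,"dy": 0.0068,"dz": 0.06,"yaw": -0.0087},
  ],
)

```text
time: 28.35
eef_pos: [0.5756, 0.13, 0.2162]
tool_rot: [-2.24, -2.202, -0.001]
ft_force: [-0.1, 0.6, -1.3]
grip_width: 0.0486
```

Run:
```python
from h import *
go(.5762,.1302,.211,89.03)
```

```text
from [0.5756 0.13   0.2162] phi 89.02 F [-0.1  0.6 -1.3] w 0.0486 t 28.35
dx 0.0004 dy 0.0009 dz 0.0087 yaw -0.0001  rows~1
```

Emit:
servo_tool(
  moves=[
    {"dx": 0.0003,"dy": 0.001,"dz": 0.004,"yaw": 0},
    {"dx": 0.0003,"dy": 0.001,"dz": 0.008,"yaw": 0},
    {"dx": 0.0003,"dy": 0.001,"dz": 0.0085,"yaw": 0},
  ],
)

```text
time: 28.65
eef_pos: [0.5761, 0.13, 0.2107]
tool_rot: [-2.24, -2.202, -0.0]
ft_force: [-0.9, 0.1, 0.1]
grip_width: 0.0485
```

Run:
```python
from h import *
st()
s=snap('wrist'); P=cloud(s)
for r in (116,140,170,200): print(r,np.nanmedian(P[r-4:r+4,235:285],axis=(0,1)))
```

```text
t 28.65 p [0.5761 0.13   0.2107] xax [0.017 1.    0.   ] yax [ 1.    -0.017 -0.   ] zax [-0.  0. -1.] F [-0.9  0.1  0.1] w 0.0485 q [-0.41  0.37  0.17  1.81 -0.07  0.97  1.34]
116 [0.5085085  0.13036898 0.04637418]
140 [0.51861866 0.1303579  0.04638474]
170 [0.53200676 0.12972816 0.04634074]
200 [0.54622508 0.12986965 0.04629075]
```

Emit:
servo_tool(
  moves=[
    {"dx": 0,"dy": 0,"dz": 0,"yaw": 0},
    {"dx": 0,"dy": 0,"dz": 0,"yaw": 0},
    {"dx": 0,"dy": 0,"dz": 0,"yaw": 0},
    {"dx": 0,"dy": 0,"dz": 0,"yaw": 0},
  ],
  claw=0.3,
)

```text
time: 29.1
eef_pos: [0.5762, 0.13, 0.2109]
tool_rot: [-2.24, -2.202, -0.001]
ft_force: [-0.1, 0.1, -0.1]
grip_width: 0.0595
```

Run:
```python
from h import *
st()
s=snap('wrist'); P=cloud(s); cv2.imwrite('pics/w25.png',s['color'])
for r in (116,140,170,200): print(r,np.nanmedian(P[r-4:r+4,235:285],axis=(0,1)))
```

```text
t 29.1 p [0.5762 0.13   0.2109] xax [0.017 1.    0.   ] yax [ 1.    -0.017  0.   ] zax [ 0.  0. -1.] F [-0.1  0.1 -0.1] w 0.0595 q [-0.41  0.36  0.17  1.81 -0.07  0.97  1.34]
116 [0.50861868 0.13049281 0.0465476 ]
140 [0.51881762 0.13011714 0.04619542]
170 [0.53239856 0.12986145 0.04553891]
200 [0.54683876 0.12979349 0.04499785]
```

View pics/w25.png

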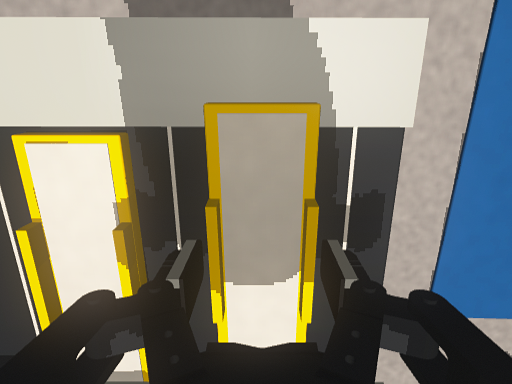

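Emit:
servo_tool(
  moves=[
    {"dx": 0,"dy": 0,"dz": 0,"yaw": 0},
    {"dx": 0,"dy": 0,"dz": 0,"yaw": 0},
    {"dx": 0,"dy": 0,"dz": 0,"yaw": 0},
    {"dx": 0,"dy": 0,"dz": 0,"yaw": 0},
    {"dx": 0,"dy": 0,"dz": 0,"yaw": 0},
  ],
  claw=1,
)

```text
time: 29.65
eef_pos: [0.5764, 0.1301, 0.2112]
tool_rot: [2.24, 2.202, 0.002]
ft_force: [-1.1, 0.0, 5.1]
grip_width: 0.0481
```

Emit:
servo_tool(
  moves=[
    {"dx": 0,"dy": 0.005,"dz": 0,"yaw": 0},
    {"dx": 0,"dy": 0.01,"dz": 0,"yaw": 0},
    {"dx": 0,"dy": 0.016,"dz": 0,"yaw": 0},
    {"dx": 0,"dy": 0.0243,"dz": 0,"yaw": 0},
    {"dx": 0,"dy": 0.0243,"dz": 0,"yaw": 0},
  ],
)

```text
time: 30.15
eef_pos: [0.5907, 0.1299, 0.2105]
tool_rot: [-2.24, -2.202, 0.0]
ft_force: [0.1, -0.0, 2.0]
grip_width: 0.0485
```

Run:
```python
from h import *
st()
s=snap('wrist'); P=cloud(s); cv2.imwrite('pics/w26.png',s['color'])
for r in (116,140,170,200): print(r,np.nanmedian(P[r-4:r+4,235:285],axis=(0,1)))
```

```text
t 30.15 p [0.5907 0.1299 0.2105] xax [0.017 1.    0.   ] yax [ 1.    -0.017 -0.001] zax [-0.001  0.    -1.   ] F [ 0.1 -0.   2. ] w 0.0485 q [-0.4   0.39  0.17  1.78 -0.08  0.98  1.35]
116 [0.52301823 0.13004045 0.04516542]
140 [0.53327834 0.12984874 0.04478913]
170 [0.54694665 0.12959308 0.04433711]
200 [0.56149027 0.12932863 0.04388549]
```

View pics/w26.png

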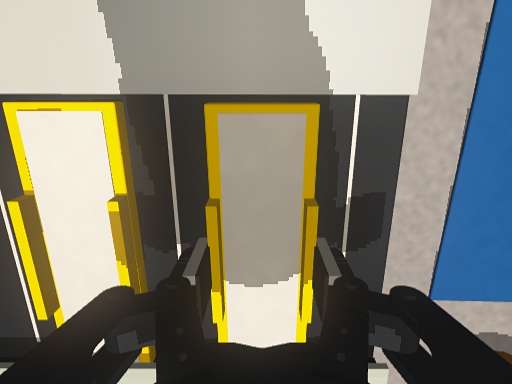

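Clear of the step. Next I lower it and release.

Emit:
servo_tool(
  moves=[
    {"dx": 0,"dy": 0,"dz": 0.003,"yaw": 0},
    {"dx": 0,"dy": 0,"dz": 0.006,"yaw": 0},
    {"dx": 0,"dy": 0,"dz": 0.006,"yaw": 0},
  ],
)

```text
time: 30.5
eef_pos: [0.5903, 0.1299, 0.2079]
tool_rot: [-2.239, -2.202, 0.001]
ft_force: [-5.2, -0.2, 9.5]
grip_width: 0.0488
```

Emit:
servo_tool(
  moves=[
    {"dx": 0,"dy": 0,"dz": 0,"yaw": 0},
    {"dx": 0,"dy": 0,"dz": 0,"yaw": 0},
    {"dx": 0,"dy": 0,"dz": 0,"yaw": 0},
    {"dx": 0,"dy": 0,"dz": 0,"yaw": 0},
  ],
  claw=0.3,
)

```text
time: 30.9
eef_pos: [0.5906, 0.1295, 0.2066]
tool_rot: [-2.24, -2.202, 0.001]
ft_force: [1.2, 0.1, 1.0]
grip_width: 0.0596
```

Run:
```python
from h import *
st()
s=snap('wrist'); P=cloud(s); cv2.imwrite('pics/w27.png',s['color']); np.savez('w27.npz',**s)
for r in (116,140,170,200): print(r,np.nanmedian(P[r-4:r+4,235:285],axis=(0,1)))
```

```text
t 30.9 p [0.5906 0.1295 0.2066] xax [ 0.017  1.    -0.   ] yax [ 1.    -0.017 -0.001] zax [-0.001 -0.    -1.   ] F [1.2 0.1 1. ] w 0.0596 q [-0.4   0.4   0.17  1.78 -0.08  0.97  1.36]
116 [0.52293803 0.12981724 0.04032842]
140 [0.53328563 0.12982553 0.04040289]
170 [0.54680985 0.12957669 0.04043254]
200 [0.56123445 0.12910474 0.04039296]
```

View pics/w27.png

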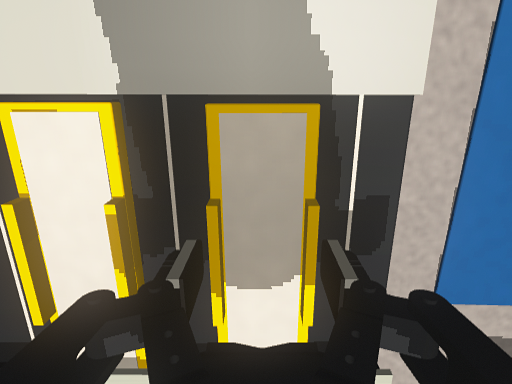

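Emit:
servo_tool(
  moves=[
    {"dx": 0,"dy": 0,"dz": -0.03,"yaw": 0},
    {"dx": 0,"dy": 0,"dz": -0.08,"yaw": 0},
    {"dx": 0,"dy": 0,"dz": -0.16,"yaw": 0},
    {"dx": 0,"dy": 0,"dz": -0.24,"yaw": 0},
    {"dx": 0,"dy": 0,"dz": -0.26,"yaw": 0},
  ],
  claw=0,
)

```text
time: 31.45
eef_pos: [0.5922, 0.1297, 0.3696]
tool_rot: [2.237, 2.199, 0.014]
ft_force: [-0.0, -0.2, 0.1]
grip_width: 0.0853
```

Run:
```python
from h import *
go(.50,.085,.36,90)
```

```text
from [0.5922 0.1297 0.3696] phi 89.01 F [-0.  -0.2  0.1] w 0.0853 t 31.45
dx -0.0773 dy -0.1525 dz 0.0143 yaw -0.0083  rows~3
```

Emit:
servo_tool(
  moves=[
    {"dx": -0.08,"dy": -0.15,"dz": 0.014,"yaw": 0},
    {"dx": -0.08,"dy": -0.15,"dz": 0.014,"yaw": 0},
    {"dx": -0.08,"dy": -0.15,"dz": 0.014,"yaw": 0},
    {"dx": -0.08,"dy": -0.15,"dz": 0.014,"yaw": 0},
    {"dx": -0.08,"dy": -0.15,"dz": 0.014,"yaw": 0},
  ],
)

```text
time: 31.95
eef_pos: [0.5007, 0.0838, 0.3552]
tool_rot: [2.24, 2.202, 0.003]
ft_force: [0.3, 0.2, -0.5]
grip_width: 0.0854
```

Emit:
servo_tool(
  moves=[
    {"dx": 0,"dy": 0,"dz": 0,"yaw": 0},
    {"dx": 0,"dy": 0,"dz": 0,"yaw": 0},
  ],
)

```text
time: 32.15
eef_pos: [0.5008, 0.0838, 0.3548]
tool_rot: [2.239, 2.203, 0.001]
ft_force: [-0.7, 0.3, -0.5]
grip_width: 0.0854
```

Run:
```python
from h import *
st()
s=snap('wrist'); P=cloud(s); cv2.imwrite('pics/w28.png',s['color']); np.savez('w28.npz',**s)
H,S,V=hsv(s); z=P[...,2]
print('plates top z40'); prect(s,((S<40)&(V>100)|(H>18)&(H<35)&(S>120))&(abs(z-.040)<.0045)&(np.arange(384)[:,None]>150),.040,600)
print('white'); prect(s,((S<40)&(V>100))&(abs(z-.040)<.0025)&(np.arange(384)[:,None]>150),.040,600)
print('step');prect(s,(abs(z-.036)<.0035)&(V>70)&(S<60)&(np.arange(384)[:,None]<200),.036,3000)
```

```text
t 32.15 p [0.5008 0.0838 0.3548] xax [0.016 1.    0.   ] yax [ 1.    -0.016  0.   ] zax [ 0.  0. -1.] F [-0.7  0.3 -0.5] w 0.0854 q [-0.41  0.05  0.2   1.87 -0.01  1.22  1.35]
plates top z40
px [228. 170.] A 8357 c [492.  52.] dim [ 37.2 295.7] head 89.09
px [ 25. 223.] A 850 c [ 561.8 -164.4] dim [ 66.  161.8] head 151.43
px [221. 252.] A 5254 c [586.7  40.3] dim [ 50.  144.5] head 179.07
px [307. 252.] A 5247 c [588.2 129.7] dim [ 50.  144.5] head 179.09
white
px [ 25. 223.] A 847 c [ 561.9 -164.3] dim [ 65.7 161.8] head 151.43
px [221. 256.] A 4167 c [589.8  40. ] dim [ 37.3 138.3] head 179.09
px [307. 256.] A 4175 c [591.3 129.9] dim [ 37.3 138.3] head 179.01
step
px [225. 167.] A 14455 c [488.7  13.9] dim [ 46.3 375.5] head 89.29
```

View pics/w28.png

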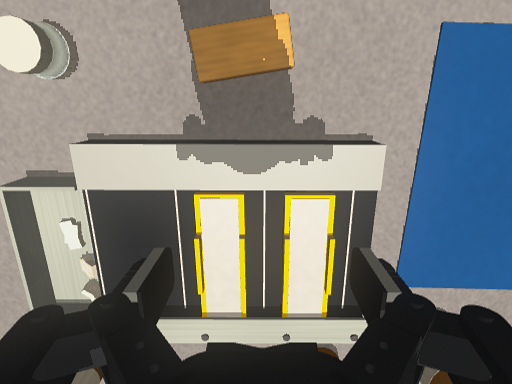

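Emit:
servo_tool(
  moves=[
    {"dx": -0.69,"dy": -0.03,"dz": -0.02,"yaw": -0.025},
    {"dx": -0.69,"dy": -0.03,"dz": -0.02,"yaw": -0.025},
    {"dx": -0.69,"dy": -0.03,"dz": -0.02,"yaw": -0.025},
    {"dx": -0.69,"dy": -0.03,"dz": -0.02,"yaw": -0.025},
    {"dx": -0.69,"dy": -0.03,"dz": -0.02,"yaw": -0.025},
  ],
)

```text
time: 32.7
eef_pos: [0.4848, -0.1681, 0.3622]
tool_rot: [2.181, 2.26, 0.001]
ft_force: [1.3, 0.1, -0.0]
grip_width: 0.0854
```

Run:
```python
from h import *
go(.48,-.36,.365,92.8)
s=snap('side'); cv2.imwrite('pics/s29.png',cv2.resize(s['color'][130:360,180:400],None,fx=2.6,fy=2.6))
```

```text
from [ 0.4848 -0.1681  0.3622] phi 92.05 F [ 1.3  0.1 -0. ] w 0.0854 t 32.7
dx -0.3194 dy -0.0195 dz -0.0047 yaw -0.0062  rows~4
```

View pics/s29.png

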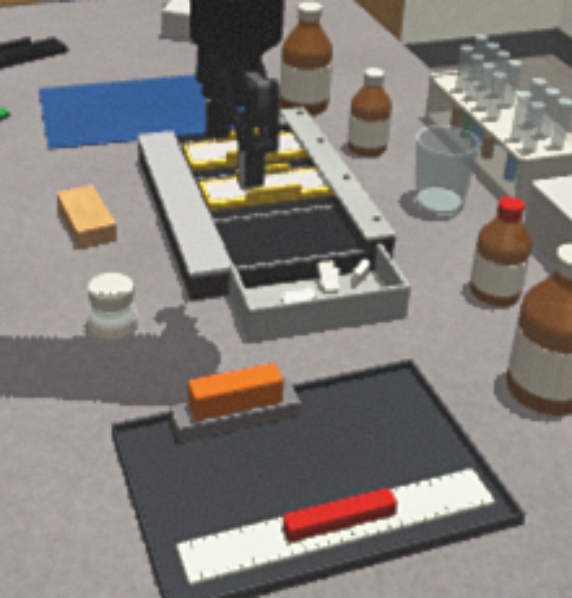

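Emit:
servo_tool(
  moves=[
    {"dx": -0.2,"dy": -0.03,"dz": -0.005,"yaw": -0.006},
    {"dx": -0.2,"dy": -0.03,"dz": -0.005,"yaw": -0.006},
    {"dx": -0.2,"dy": -0.03,"dz": -0.005,"yaw": -0.006},
    {"dx": -0.2,"dy": -0.03,"dz": -0.005,"yaw": -0.006},
    {"dx": -0.2,"dy": -0.03,"dz": -0.005,"yaw": -0.006},
  ],
)

```text
time: 33.25
eef_pos: [0.4715, -0.2864, 0.3645]
tool_rot: [-2.168, -2.273, -0.0]
ft_force: [0.3, 0.9, -0.3]
grip_width: 0.0851
```

Run:
```python
from h import *
st()
s=snap('wrist'); cv2.imwrite('pics/w30.png',s['color']); np.savez('w30.npz',**s)
H,S,V=hsv(s); z=cloud(s)[...,2]
o=(H>4)&(H<16)&(S>180); print('orange',np.nanpercentile(z[o],[5,50,95])); prect(s,o&(z>.043),.049)
print('red');prect(s,((H<3)|(H>177))&(S>180)&(z>.018),.023)
print('edge');prect(s,(S<50)&(V>150)&(z<.012)&(z>.004)&(np.arange(512)[None]<330),.007,800)
print('tray');prect(s,(V<75)&(z<.02),.012,2000)
```

```text
t 33.25 p [ 0.4715 -0.2864  0.3645] xax [-0.047  0.999  0.001] yax [ 0.999  0.047 -0.001] zax [-0.001  0.001 -1.   ] F [ 0.3  0.9 -0.3] w 0.0851 q [-0.    0.14  0.55  1.77 -0.08  1.25  2.19]
orange [0.04645079 0.04848771 0.04985533]
px [278. 153.] A 1135 c [ 461.  -269.9] dim [23.2 79.3] head 3.06
red
px [157. 198.] A 1051 c [ 507.2 -397.1] dim [15.3 87.5] head 2.9
edge
px [160. 158.] A 4133 c [ 508.4 -397.6] dim [ 34.4 248.9] head 2.9
tray
px [240. 101.] A 7674 c [ 408.6 -319.3] dim [100.  127.9] head 92.76
```

View pics/w30.png

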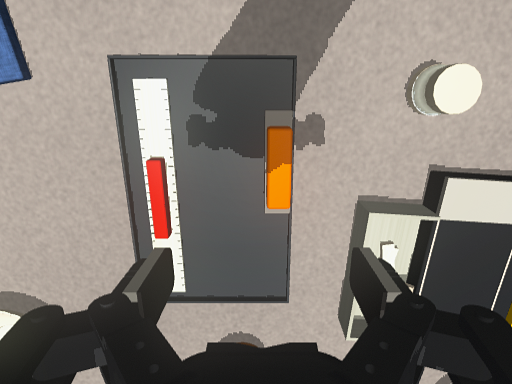

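Run:
```python
from h import *
go(.508,-.3973,.25,92.9)
```

```text
from [ 0.4718 -0.2854  0.3645] phi 92.84 F [-0.5  0.8 -0.1] w 0.0852 t 33.3
dx -0.1894 dy 0.0510 dz 0.1906 yaw -0.0005  rows~4
```

Emit:
servo_tool(
  moves=[
    {"dx": -0.189,"dy": 0.051,"dz": 0,"yaw": 0},
    {"dx": -0.189,"dy": 0.051,"dz": 0.06,"yaw": 0},
    {"dx": -0.189,"dy": 0.051,"dz": 0.13,"yaw": 0},
    {"dx": -0.189,"dy": 0.051,"dz": 0.19,"yaw": 0},
    {"dx": -0.189,"dy": 0.051,"dz": 0.19,"yaw": 0},
  ],
)

```text
time: 33.8
eef_pos: [0.5061, -0.3951, 0.2434]
tool_rot: [-2.156, -2.266, 0.003]
ft_force: [-1.1, 1.2, 0.4]
grip_width: 0.0855
```

Emit:
servo_tool(
  moves=[
    {"dx": 0,"dy": 0,"dz": 0,"yaw": 0},
    {"dx": 0,"dy": 0,"dz": 0,"yaw": 0},
  ],
)

```text
time: 34.0
eef_pos: [0.5085, -0.3979, 0.2535]
tool_rot: [2.163, 2.274, 0.003]
ft_force: [0.9, -0.0, 0.3]
grip_width: 0.0853
```

Run:
```python
from h import *
go(.508,-.3973,.183,92.9)
```

```text
from [ 0.5085 -0.3979  0.2535] phi 92.86 F [ 0.9 -0.   0.3] w 0.0853 t 34.0
dx 0.0012 dy -0.0013 dz 0.1176 yaw -0.0003  rows~2
```

Emit:
servo_tool(
  moves=[
    {"dx": 0,"dy": -0.001,"dz": 0.06,"yaw": 0},
    {"dx": 0,"dy": -0.001,"dz": 0.1,"yaw": 0},
    {"dx": 0,"dy": -0.001,"dz": 0.117,"yaw": 0},
    {"dx": 0,"dy": -0.001,"dz": 0.117,"yaw": 0},
    {"dx": 0,"dy": -0.001,"dz": 0.117,"yaw": 0},
  ],
)

```text
time: 34.5
eef_pos: [0.5073, -0.399, 0.1828]
tool_rot: [2.165, 2.272, 0.002]
ft_force: [0.6, -0.6, 0.5]
grip_width: 0.0854
```

Emit:
servo_tool(
  moves=[
    {"dx": 0,"dy": 0,"dz": 0,"yaw": 0},
    {"dx": 0,"dy": 0,"dz": 0,"yaw": 0},
    {"dx": 0,"dy": 0,"dz": 0,"yaw": 0},
    {"dx": 0,"dy": 0,"dz": 0,"yaw": 0},
    {"dx": 0,"dy": 0,"dz": 0,"yaw": 0},
  ],
  claw=1,
)

```text
time: 35.0
eef_pos: [0.5065, -0.3986, 0.1812]
tool_rot: [2.168, 2.274, 0.001]
ft_force: [2.4, -2.0, -1.1]
grip_width: 0.0142
```

Emit:
servo_tool(
  moves=[
    {"dx": 0,"dy": 0,"dz": 0,"yaw": 0},
    {"dx": 0,"dy": 0,"dz": 0,"yaw": 0},
    {"dx": 0,"dy": 0,"dz": 0,"yaw": 0},
  ],
)

```text
time: 35.3
eef_pos: [0.5066, -0.3987, 0.1811]
tool_rot: [2.167, 2.274, 0.001]
ft_force: [0.2, 1.7, 5.2]
grip_width: 0.0145
```

Run:
```python
from h import *
st()
s=snap('wrist'); cv2.imwrite('pics/w31.png',s['color'])
```

```text
t 35.3 p [ 0.5066 -0.3987  0.1811] xax [-0.048  0.999 -0.   ] yax [0.999 0.048 0.   ] zax [ 0. -0. -1.] F [0.2 1.7 5.2] w 0.0145 q [ 0.21  0.55  0.53  1.7  -0.32  0.98  2.48]
```

View pics/w31.png

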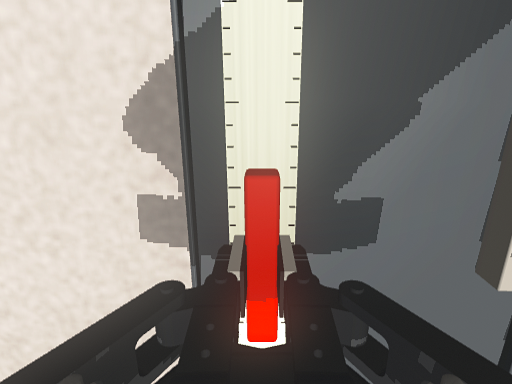

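Emit:
servo_tool(
  moves=[
    {"dx": 0,"dy": 0,"dz": -0.03,"yaw": 0},
    {"dx": 0,"dy": 0,"dz": -0.1,"yaw": 0},
    {"dx": 0,"dy": 0,"dz": -0.18,"yaw": 0},
    {"dx": 0,"dy": 0,"dz": -0.26,"yaw": 0},
    {"dx": 0,"dy": 0,"dz": -0.32,"yaw": 0},
  ],
)

```text
time: 35.85
eef_pos: [0.5061, -0.3989, 0.3764]
tool_rot: [2.167, 2.271, 0.001]
ft_force: [0.6, -0.8, -0.9]
grip_width: 0.0146
```

Run:
```python
from h import *
go(.495,.065,.37,-0.97)
s=snap('wrist'); cv2.imwrite('pics/w32.png',s['color'])
```

```text
from [ 0.5061 -0.3989  0.3764] phi 92.71 F [ 0.6 -0.8 -0.9] w 0.0146 t 35.85
dx 0.7733 dy 0.0181 dz 0.0096 yaw 0.7806  rows~11
```

View pics/w32.png

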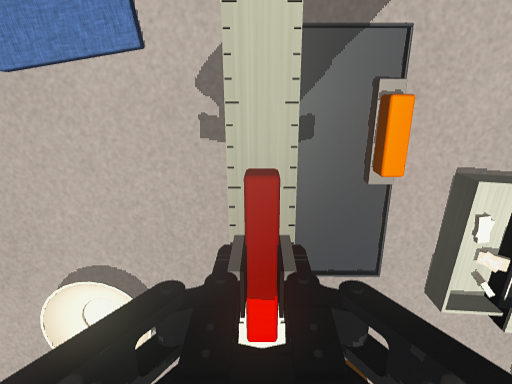

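Emit:
servo_tool(
  moves=[
    {"dx": 0.05,"dy": 0,"dz": 0,"yaw": 0.05},
    {"dx": 0.12,"dy": 0,"dz": 0,"yaw": 0.12},
    {"dx": 0.19,"dy": 0,"dz": 0,"yaw": 0.19},
    {"dx": 0.26,"dy": 0,"dz": 0,"yaw": 0.26},
    {"dx": 0.33,"dy": 0,"dz": 0,"yaw": 0.33},
  ],
)

```text
time: 36.4
eef_pos: [0.4968, -0.2056, 0.3726]
tool_rot: [-2.788, -1.446, 0.0]
ft_force: [0.5, 0.7, -1.8]
grip_width: 0.0145
```

Run:
```python
from h import *
go(.495,.065,.37,-0.97)
```

```text
from [ 0.4968 -0.2056  0.3726] phi 54.83 F [ 0.5  0.7 -1.8] w 0.0145 t 36.4
dx 0.3669 dy -0.2623 dz 0.0046 yaw 0.4650  rows~7
```

Emit:
servo_tool(
  moves=[
    {"dx": 0.055,"dy": -0.04,"dz": 0,"yaw": 0.07},
    {"dx": 0.11,"dy": -0.08,"dz": 0,"yaw": 0.14},
    {"dx": 0.165,"dy": -0.12,"dz": 0,"yaw": 0.21},
    {"dx": 0.22,"dy": -0.16,"dz": 0,"yaw": 0.28},
    {"dx": 0.28,"dy": -0.2,"dz": 0,"yaw": 0.35},
  ],
)

```text
time: 36.9
eef_pos: [0.4944, -0.0059, 0.3729]
tool_rot: [-3.106, -0.468, -0.0]
ft_force: [0.3, -0.3, -1.8]
grip_width: 0.0145
```

Run:
```python
from h import *
go(.495,.065,.34,-0.97)
```

```text
from [ 0.4944 -0.0059  0.3729] phi 17.13 F [ 0.3 -0.3 -1.8] w 0.0145 t 36.9
dx 0.0357 dy -0.1126 dz 0.0550 yaw 0.1509  rows~3
```

Emit:
servo_tool(
  moves=[
    {"dx": 0.02,"dy": -0.06,"dz": 0,"yaw": 0.07},
    {"dx": 0.033,"dy": -0.1,"dz": 0.03,"yaw": 0.13},
    {"dx": 0.033,"dy": -0.102,"dz": 0.06,"yaw": 0.145},
    {"dx": 0.033,"dy": -0.102,"dz": 0.11,"yaw": 0.145},
    {"dx": 0.033,"dy": -0.102,"dz": 0.11,"yaw": 0.145},
  ],
)

```text
time: 37.4
eef_pos: [0.4935, 0.0573, 0.3033]
tool_rot: [3.14, 0.003, -0.012]
ft_force: [-1.4, 0.3, -2.9]
grip_width: 0.0146
```

Emit:
servo_tool(
  moves=[
    {"dx": 0,"dy": 0,"dz": 0,"yaw": 0},
    {"dx": 0,"dy": 0,"dz": 0,"yaw": 0},
  ],
)

```text
time: 37.6
eef_pos: [0.4963, 0.0572, 0.3084]
tool_rot: [-3.141, -0.002, -0.003]
ft_force: [0.7, -0.4, -1.2]
grip_width: 0.0146
```

Run:
```python
from h import *
st()
s=snap('wrist'); cv2.imwrite('pics/w33.png',s['color']); np.savez('w33.npz',**s)
s=snap('scene'); cv2.imwrite('pics/s33.png',cv2.resize(s['color'][150:310,140:340],None,fx=3.5,fy=3.5))
```

```text
t 37.6 p [0.4963 0.0572 0.3084] xax [1.    0.001 0.002] yax [ 0.001 -1.    -0.001] zax [ 0.002  0.001 -1.   ] F [ 0.7 -0.4 -1.2] w 0.0146 q [-0.53  0.07  0.38  1.95 -0.03  1.12 -0.14]
```

View pics/w33.png

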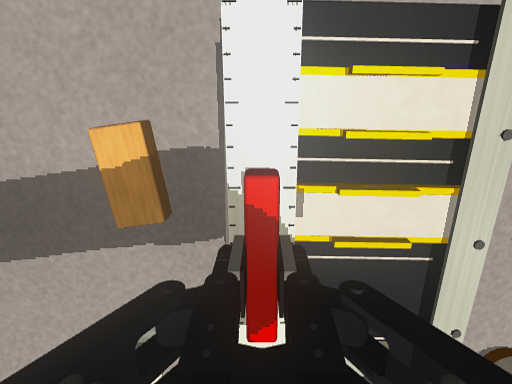

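View pics/s33.png

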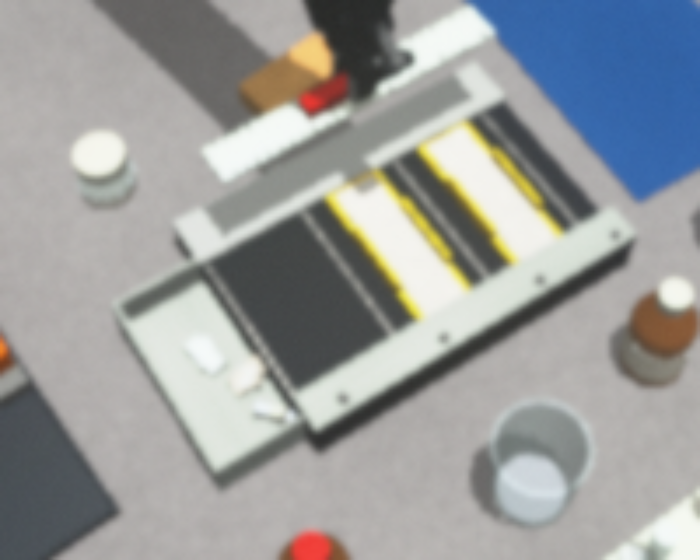

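Run:
```python
from h import *
s=dict(np.load('w33.npz')); z=cloud(s)[...,2]
zp=np.nanmedian(z[20:150,235:290]); print(zp, np.nanmedian(z[5:15,235:290]),np.nanmedian(z[150:160,235:290]))
print('edges',np.round(cast(s,[(302.5,5),(299,160),(220.5,5),(226,160)],zp)*1000,1))
print('ends?',np.round(cast(s,[(300,100),(298,210)],.04)*1000,1))
go(.4935,.0585,.23,-0.97)
```

```text
0.1343203407455401 0.13427709583906405 0.13429051992066848
edges [[514.9 170.3 134.3]
 [515.9 105.3 134.3]
 [481.  170.2 134.3]
 [481.1 105.3 134.3]]
ends? [[526.9 132.1  40. ]
 [528.7  44.4  40. ]]
from [0.4963 0.0573 0.3084] phi 0.08 F [ 0.5  0.4 -1.8] w 0.0144 t 37.7
dx -0.0050 dy -0.0019 dz 0.1306 yaw 0.0087  rows~2
```

Emit:
servo_tool(
  moves=[
    {"dx": -0.006,"dy": -0.001,"dz": 0.06,"yaw": 0.0087},
    {"dx": -0.006,"dy": -0.001,"dz": 0.11,"yaw": 0.0087},
    {"dx": -0.006,"dy": -0.001,"dz": 0.14,"yaw": 0.0087},
    {"dx": -0.006,"dy": -0.001,"dz": 0.14,"yaw": 0.0087},
    {"dx": -0.006,"dy": -0.001,"dz": 0.14,"yaw": 0.0087},
  ],
)

```text
time: 38.2
eef_pos: [0.4927, 0.0581, 0.2238]
tool_rot: [-3.141, 0.026, -0.002]
ft_force: [-0.3, -0.5, -1.9]
grip_width: 0.0144
```

Run:
```python
from h import *
st()
s=snap('wrist'); cv2.imwrite('pics/w34.png',s['color']); np.savez('w34.npz',**s)
go(.4925,.058,.2142,-0.97)
```

```text
t 38.2 p [0.4927 0.0581 0.2238] xax [ 1.    -0.017  0.001] yax [-0.017 -1.    -0.001] zax [ 0.001  0.001 -1.   ] F [-0.3 -0.5 -1.9] w 0.0144 q [-0.52  0.17  0.37  2.04 -0.08  0.94 -0.12]
from [0.493  0.0581 0.2244] phi -0.95 F [ 0.   0.3 -1.3] w 0.0144 t 38.25
dx -0.0008 dy 0.0003 dz 0.0169 yaw 0.0002  rows~1
```

View pics/w34.png

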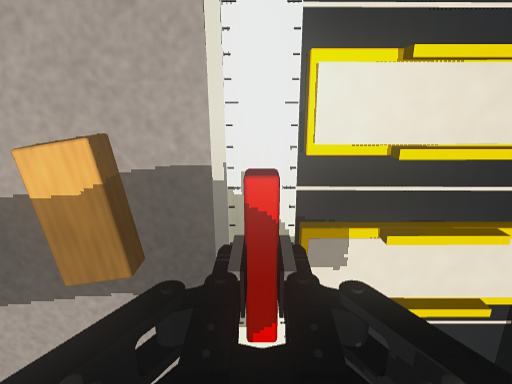

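Emit:
servo_tool(
  moves=[
    {"dx": 0,"dy": 0,"dz": 0.008,"yaw": 0},
    {"dx": 0,"dy": 0,"dz": 0.013,"yaw": 0},
    {"dx": 0,"dy": 0,"dz": 0.016,"yaw": 0},
    {"dx": 0,"dy": 0,"dz": 0.016,"yaw": 0},
  ],
)

```text
time: 38.65
eef_pos: [0.4923, 0.0581, 0.214]
tool_rot: [-3.141, 0.026, -0.0]
ft_force: [-2.1, -0.1, 4.5]
grip_width: 0.0143
```

Run:
```python
from h import *
st()
s=snap('wrist'); cv2.imwrite('pics/w35.png',s['color']); np.savez('w35.npz',**s); z=cloud(s)[...,2]
print(np.nanmedian(z[5:25,235:290]),np.nanmedian(z[140:160,235:290]))
print('edge',np.round(cast(s,[(303,10),(299,160)],.04)*1000,1),'ends',np.round(cast(s,[(309,50),(305,155)],.04)*1000,1))
```

```text
t 38.65 p [0.4923 0.0581 0.214 ] xax [ 1.    -0.016  0.   ] yax [-0.016 -1.    -0.001] zax [ 0.     0.001 -1.   ] F [-2.1 -0.1  4.5] w 0.0143 q [-0.51  0.19  0.37  2.05 -0.09  0.92 -0.11]
0.039871482581287906 0.0398874654740957
edge [[512.8 169.1  40. ]
 [512.5 106.   40. ]] ends [[515.8 153.9  40. ]
 [515.3 108.3  40. ]]
```

View pics/w35.png

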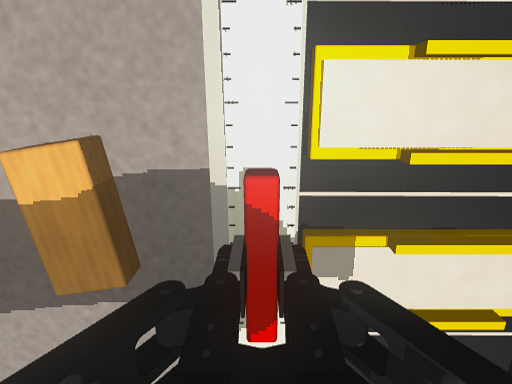

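Emit:
servo_tool(
  moves=[
    {"dx": 0.002,"dy": 0,"dz": 0,"yaw": 0},
    {"dx": 0.004,"dy": 0,"dz": 0,"yaw": 0},
    {"dx": 0.006,"dy": 0,"dz": 0,"yaw": 0},
    {"dx": 0.007,"dy": 0,"dz": 0,"yaw": 0},
  ],
)

```text
time: 39.1
eef_pos: [0.4948, 0.0582, 0.214]
tool_rot: [-3.14, 0.025, 0.01]
ft_force: [-9.8, -0.4, 13.4]
grip_width: 0.0145
```

Run:
```python
from h import *
st()
s=snap('wrist'); cv2.imwrite('pics/w36.png',cv2.resize(s['color'][0:300,200:400],None,fx=2,fy=2))
```

```text
t 39.1 p [0.4948 0.0582 0.214 ] xax [ 1.    -0.016 -0.006] yax [-0.016 -1.    -0.001] zax [-0.006  0.001 -1.   ] F [-9.8 -0.4 13.4] w 0.0145 q [-0.51  0.19  0.37  2.04 -0.09  0.93 -0.11]
```

View pics/w36.png

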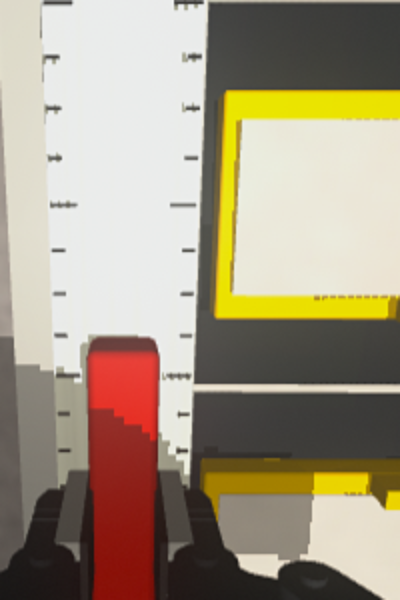

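Emit:
servo_tool(
  moves=[
    {"dx": 0,"dy": 0,"dz": -0.001,"yaw": 0},
    {"dx": 0,"dy": 0,"dz": -0.002,"yaw": 0},
    {"dx": 0,"dy": 0,"dz": -0.002,"yaw": 0},
  ],
)

```text
time: 39.45
eef_pos: [0.4964, 0.058, 0.2143]
tool_rot: [-3.141, 0.026, -0.001]
ft_force: [0.1, -1.0, -1.6]
grip_width: 0.0143
```

Run:
```python
from h import *
st()
s=snap('wrist'); cv2.imwrite('pics/w37.png',cv2.resize(s['color'][0:300,200:400],None,fx=2,fy=2))
z=cloud(s)[...,2]; print(np.nanmedian(z[5:25,235:290]),np.nanmedian(z[140:160,235:290]))
```

```text
t 39.45 p [0.4964 0.058  0.2143] xax [ 1.    -0.016  0.   ] yax [-0.016 -1.    -0.   ] zax [ 0.  0. -1.] F [ 0.1 -1.  -1.6] w 0.0143 q [-0.51  0.19  0.37  2.04 -0.09  0.93 -0.11]
0.04019792837942958 0.040177433424819095
```

View pics/w37.png

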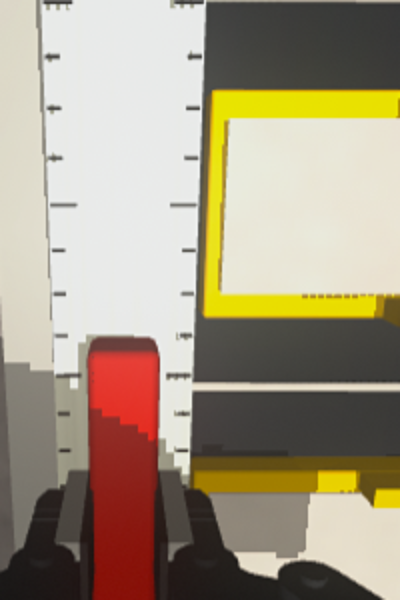

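Emit:
servo_tool(
  moves=[
    {"dx": 0.001,"dy": 0,"dz": 0,"yaw": 0},
    {"dx": 0.002,"dy": 0,"dz": 0,"yaw": 0},
    {"dx": 0.003,"dy": 0,"dz": 0,"yaw": 0},
    {"dx": 0.003,"dy": 0,"dz": 0,"yaw": 0},
  ],
)

```text
time: 39.9
eef_pos: [0.4979, 0.058, 0.2142]
tool_rot: [-3.141, 0.026, 0.002]
ft_force: [-1.7, 0.2, -1.4]
grip_width: 0.0144
```

Run:
```python
from h import *
st()
s=snap('wrist'); cv2.imwrite('pics/w38.png',cv2.resize(s['color'][0:300,200:400],None,fx=2,fy=2))
```

```text
t 39.9 p [0.4979 0.058  0.2142] xax [ 1.    -0.016 -0.001] yax [-0.016 -1.    -0.   ] zax [-0.001  0.    -1.   ] F [-1.7  0.2 -1.4] w 0.0144 q [-0.51  0.2   0.37  2.03 -0.09  0.93 -0.11]
```

View pics/w38.png

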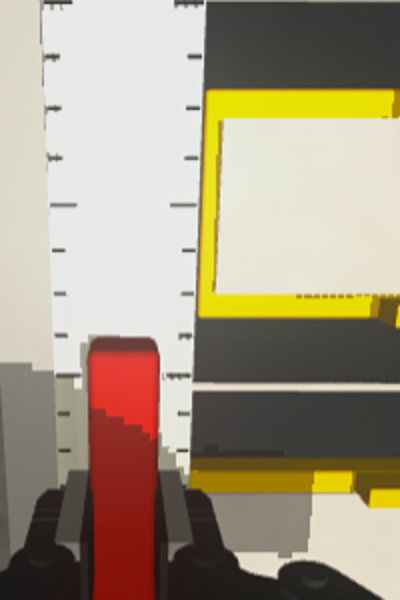

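Emit:
servo_tool(
  moves=[
    {"dx": 0.0007,"dy": 0,"dz": 0,"yaw": 0},
    {"dx": 0.0014,"dy": 0,"dz": 0,"yaw": 0},
    {"dx": 0.002,"dy": 0,"dz": 0,"yaw": 0},
    {"dx": 0.002,"dy": 0,"dz": 0,"yaw": 0},
  ],
)

```text
time: 40.35
eef_pos: [0.4991, 0.058, 0.2142]
tool_rot: [-3.141, 0.026, 0.001]
ft_force: [-0.5, 0.2, -2.4]
grip_width: 0.0143
```

Run:
```python
from h import *
st()
s=snap('wrist'); cv2.imwrite('pics/w39.png',cv2.resize(s['color'][0:300,200:400],None,fx=2,fy=2))
```

```text
t 40.35 p [0.4991 0.058  0.2142] xax [ 1.    -0.016 -0.   ] yax [-0.016 -1.    -0.   ] zax [-0.  0. -1.] F [-0.5  0.2 -2.4] w 0.0143 q [-0.51  0.2   0.37  2.03 -0.09  0.93 -0.11]
```

View pics/w39.png

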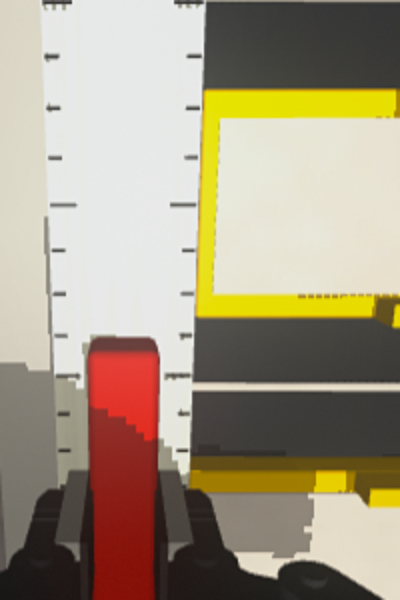

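Emit:
servo_tool(
  moves=[
    {"dx": 0.0006,"dy": 0,"dz": 0.0003,"yaw": 0},
    {"dx": 0.0012,"dy": 0,"dz": 0.0003,"yaw": 0},
    {"dx": 0.0012,"dy": 0,"dz": 0.0003,"yaw": 0},
  ],
)

```text
time: 40.7
eef_pos: [0.4996, 0.058, 0.2142]
tool_rot: [-3.141, 0.026, 0.003]
ft_force: [-4.6, -0.0, 0.8]
grip_width: 0.0142
```

Run:
```python
from h import *
st()
s=snap('wrist'); cv2.imwrite('pics/w40.png',cv2.resize(s['color'][0:300,200:400],None,fx=2,fy=2))
```

```text
t 40.7 p [0.4996 0.058  0.2142] xax [ 1.    -0.016 -0.002] yax [-0.016 -1.    -0.   ] zax [-0.002  0.    -1.   ] F [-4.6 -0.   0.8] w 0.0142 q [-0.51  0.2   0.37  2.03 -0.09  0.93 -0.1 ]
```

Emit:
servo_tool(
  moves=[
    {"dx": 0,"dy": 0,"dz": 0,"yaw": 0},
    {"dx": 0,"dy": 0,"dz": 0,"yaw": 0},
    {"dx": 0,"dy": 0,"dz": 0,"yaw": 0},
    {"dx": 0,"dy": 0,"dz": 0,"yaw": 0},
  ],
  claw=0.65,
)

```text
time: 41.15
eef_pos: [0.5005, 0.058, 0.2146]
tool_rot: [-3.141, 0.026, -0.002]
ft_force: [-0.3, -0.8, -0.4]
grip_width: 0.0299
```

Run:
```python
from h import *
st()
s=snap('wrist'); cv2.imwrite('pics/w41.png',cv2.resize(s['color'][0:300,200:400],None,fx=2,fy=2))
```

```text
t 41.15 p [0.5005 0.058  0.2146] xax [ 1.    -0.016  0.001] yax [-0.016 -1.    -0.001] zax [ 0.001  0.001 -1.   ] F [-0.3 -0.8 -0.4] w 0.0299 q [-0.51  0.2   0.37  2.03 -0.09  0.93 -0.1 ]
```

View pics/w41.png

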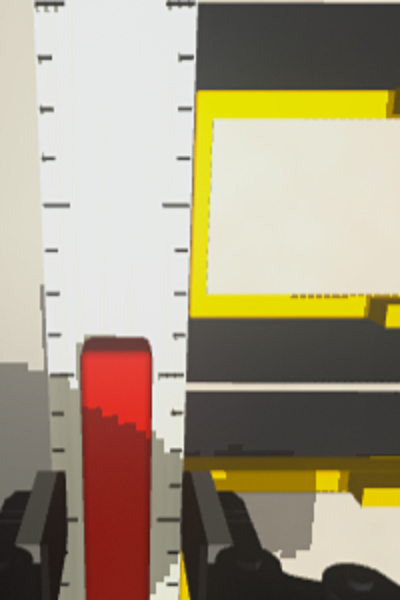

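Emit:
servo_tool(
  moves=[
    {"dx": 0,"dy": 0,"dz": -0.02,"yaw": 0},
    {"dx": 0,"dy": 0,"dz": -0.06,"yaw": 0},
    {"dx": 0,"dy": 0,"dz": -0.13,"yaw": 0},
    {"dx": 0,"dy": 0,"dz": -0.2,"yaw": 0},
    {"dx": 0,"dy": 0,"dz": -0.24,"yaw": 0},
  ],
)

```text
time: 41.7
eef_pos: [0.5007, 0.0576, 0.3628]
tool_rot: [-3.139, 0.026, -0.009]
ft_force: [0.6, 1.0, 0.1]
grip_width: 0.0299
```

Emit:
servo_tool(
  moves=[
    {"dx": 0,"dy": 0.08,"dz": 0,"yaw": 0},
    {"dx": 0,"dy": 0.16,"dz": 0,"yaw": 0},
    {"dx": 0,"dy": 0.16,"dz": 0,"yaw": 0},
    {"dx": 0,"dy": 0.16,"dz": 0,"yaw": 0},
  ],
)

```text
time: 42.1
eef_pos: [0.4983, -0.0394, 0.3591]
tool_rot: [-3.14, 0.031, -0.002]
ft_force: [-0.4, 0.4, -0.5]
grip_width: 0.0299
```

Run:
```python
from h import *
st()
s=snap('wrist'); cv2.imwrite('pics/w42.png',s['color']); np.savez('w42.npz',**s)
s=snap('scene'); cv2.imwrite('pics/s42.png',s['color'])
s=snap('side'); cv2.imwrite('pics/d42.png',cv2.resize(s['color'][130:360,180:400],None,fx=2.6,fy=2.6))
```

```text
t 42.1 p [ 0.4983 -0.0394  0.3591] xax [ 1.    -0.02   0.001] yax [-0.02  -1.    -0.001] zax [ 0.001  0.001 -1.   ] F [-0.4  0.4 -0.5] w 0.0299 q [-0.44  0.02  0.47  1.89 -0.01  1.23  0.02]
```

View pics/w42.png

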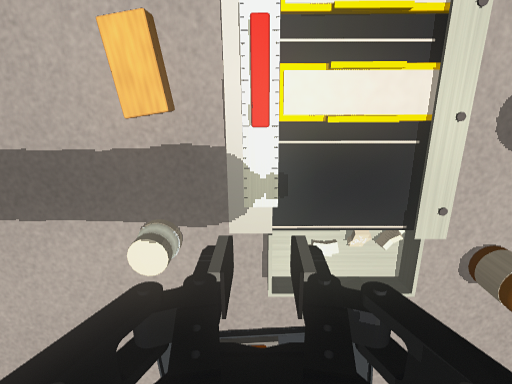

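View pics/s42.png

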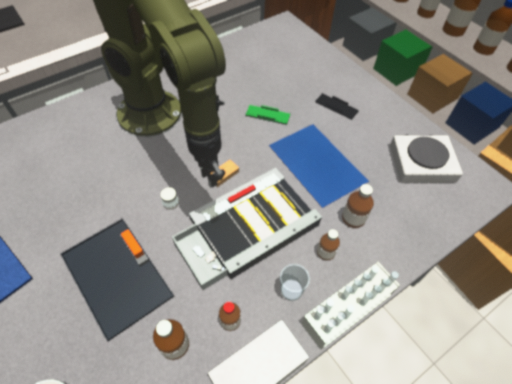

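View pics/d42.png

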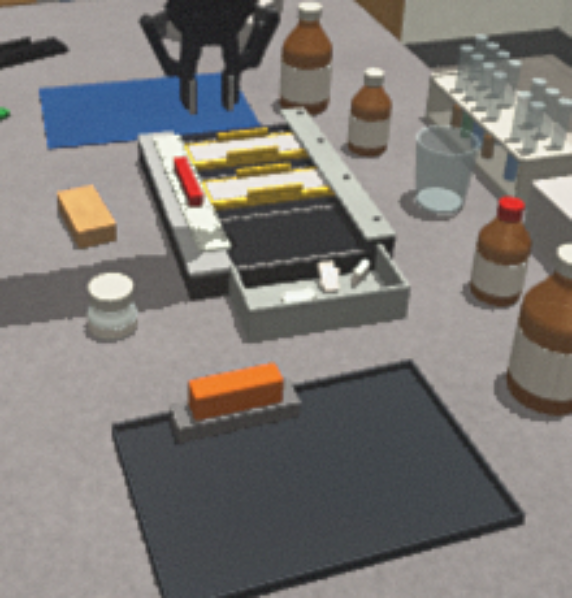

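Run:
```python
from h import *
s=dict(np.load('w42.npz')); P=cloud(s); H,S,V=hsv(s); z=P[...,2]
m=(V>140)&(S<70)
r=np.zeros_like(m); r[228:255,305:405]=1
q=P[(m&r)]; 
m2=(m&r&(z>.011)).astype(np.uint8)
n,l,stt,ce=cv2.connectedComponentsWithStats(m2)
for i in range(1,n):
    if stt[i,4]>15: k=P[l==i]*1000; print(np.round(ce[i]),stt[i,4],'med',np.round(np.nanmedian(k,axis=0)),'min',np.round(np.nanmin(k,axis=0)),'max',np.round(np.nanmax(k,axis=0)))
# plates & straightedge
print('plates');prect(s,((S<40)&(V>100)|(H>18)&(H<35)&(S>120))&(abs(z-.040)<.003)&(np.arange(512)[None]>279),.040,600)
print('rib');prect(s,((H<3)|(H>177))&(S>180),.056,300)
# flatness of straightedge
for r0 in (20,60,100,150,190): 
    print(r0,[round(float(np.nanmedian(z[r0-4:r0+4,c-2:c+3])),4) for c in (244,275)])
cv2.imwrite('pics/w42c.png',cv2.resize(s['color'][0:260,220:420],None,fx=3,fy=2.3))
```

```text
[360. 237.] 253 med [ 607. -111.   24.] min [ 597. -127.   12.] max [ 620. -101.   32.]
[393. 239.] 136 med [ 644. -114.   24.] min [ 632. -126.   19.] max [ 657. -105.   28.]
[328. 248.] 223 med [ 575. -128.   13.] min [ 526. -138.   11.] max [587. -32. 203.]
plates
px [357.   6.] A 1149 c [588.9 108.8] dim [  8.1 141.1] head 178.92
px [357.  91.] A 8066 c [588.1  40.6] dim [ 49.5 140.3] head 178.91
rib
px [259.  64.] A 1642 c [500.2  57.3] dim [14.4 87.8] head 89.26
20 [0.0398, 0.0398]
60 [0.0398, 0.0399]
100 [0.04, 0.0401]
150 [0.0396, 0.0399]
190 [0.0391, 0.0399]
```

View pics/w42c.png

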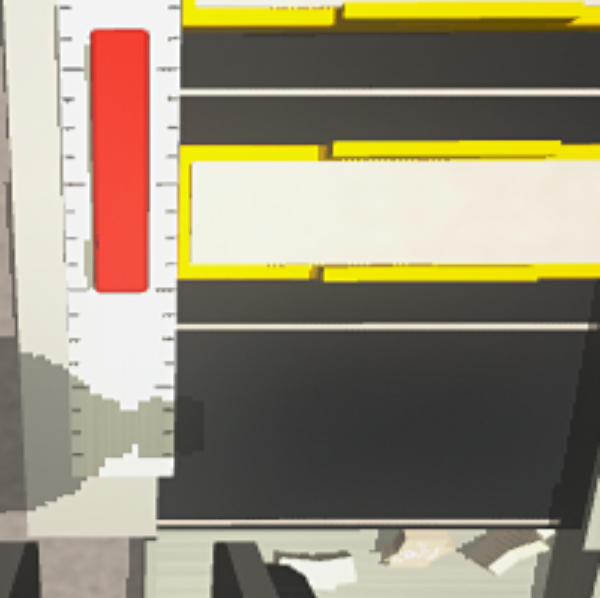

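Emit:
servo_tool(
  moves=[
    {"dx": 0.03,"dy": -0.1,"dz": 0,"yaw": 0},
    {"dx": 0.03,"dy": -0.1,"dz": 0,"yaw": 0},
    {"dx": 0.03,"dy": -0.1,"dz": 0,"yaw": 0},
    {"dx": 0.03,"dy": -0.1,"dz": 0,"yaw": 0},
  ],
)

```text
time: 42.65
eef_pos: [0.5172, 0.0221, 0.3579]
tool_rot: [3.141, -0.023, -0.002]
ft_force: [-0.2, -1.1, 0.9]
grip_width: 0.0297
```

Run:
```python
from h import *
st()
s=snap('wrist'); cv2.imwrite('pics/w43c.png',cv2.resize(s['color'][0:260,180:440],None,fx=3,fy=2.3)); np.savez('w43.npz',**s)
P=cloud(s); H,S,V=hsv(s); z=P[...,2]
print('plates');prect(s,((S<40)&(V>100)|(H>18)&(H<35)&(S>120))&(abs(z-.040)<.003),.040,600)
print('rib');prect(s,((H<3)|(H>177))&(S>180)&(z>.05),.056,300)
```

```text
t 42.65 p [0.5172 0.0221 0.3579] xax [ 1.    -0.014 -0.001] yax [-0.014 -1.     0.001] zax [-0.001 -0.001 -1.   ] F [-0.2 -1.1  0.9] w 0.0297 q [-0.5   0.07  0.42  1.85 -0.03  1.23 -0.08]
plates
px [304. 105.] A 22375 c [570.2  53.2] dim [175.9 241.7] head 88.94
rib
px [241. 127.] A 1159 c [500.7  69.9] dim [14.8 63.2] head 88.5
```

View pics/w43c.png

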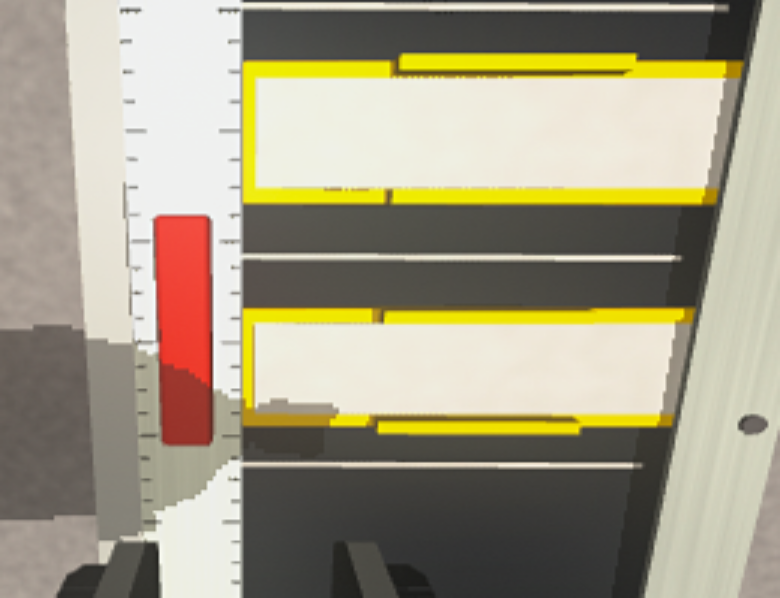

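Emit:
servo_tool(
  moves=[
    {"dx": 0,"dy": 0,"dz": -0.05,"yaw": 0},
    {"dx": 0,"dy": 0,"dz": -0.05,"yaw": 0},
    {"dx": 0,"dy": 0,"dz": -0.05,"yaw": 0},
  ],
)

```text
time: 43.0
eef_pos: [0.5174, 0.0204, 0.3888]
tool_rot: [-3.141, 0.028, -0.002]
ft_force: [-0.9, -0.9, 0.1]
grip_width: 0.0298
```

Run:
```python
from h import *
st(); print(ctrl.sign_off())
```

```text
t 43.0 p [0.5174 0.0204 0.3888] xax [ 1.    -0.018  0.001] yax [-0.018 -1.    -0.001] zax [ 0.001  0.001 -1.   ] F [-0.9 -0.9  0.1] w 0.0298 q [-0.5   0.04  0.42  1.81 -0.02  1.29 -0.09]
the job is handed in; nothing more can be done
None
```

The job is done and handed in at 43 s. I swept the three slivers present into the trough with the scraper and put it back in the tray. The two plates are in bays 1 and 2, and the straightedge is on the front step.

**What the last checks showed:**
- **Plates:** both lie flat (tops at about 40 mm), centred in their bays to about 1 mm and square to the board, with their far ends under the lip.
- **Straightedge:** it lies flat on the step with no visible gap to either plate's near end. Pushing it flush moved the plates about 2 mm towards the back stop. Rib headings measured from two views disagreed by about 0.8°, but part of the rib was hidden in each.
- **Slivers:** the bed is clear. Two of the three lean on the bed's end wall instead of lying flat in the trough; the edge of one reaches about 32 mm, slightly above the 30 mm bed.
- **Scraper:** it was knocked about 2 cm after I put it back. It still stands on the tray floor, now close to or against the rim, so I left it.
- **Other things:** the bottles and other bystanders look unmoved in the last camera views; I did not measure them.

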